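# Roll a bar into the vee and clamp it

### The arm

A 6-joint arm with a two-finger parallel gripper is mounted at the origin on a cart in front of the work surface, level with it; the furniture and walls round the work are solid. World frame = base frame: x ahead of the robot, y to its left, z up, the work surface at z = 0. Lengths are in mm, angles in degrees, forces in N, time in s.
With the tool pointing down it reaches from about 350 to 850 mm from the base axis. Payload 8.1 kg.
Tool frame: the origin (TCP) lies between the finger pads; the fingertips stand 25 mm ahead of it and the grasp point (between the pads) lies 6 mm ahead of it; x points along the fingers, z is the direction in which the jaws open and shut, and the axes are right-handed (so a half turn about x gives the same grasp; the last joint's range is limited). The gripper opens to 85 mm and grips with 20 to 120 N. Pads are 22 mm wide; open, the fingers measure 114 mm over their backs; the gripper's body (76 mm by 85 mm) begins 54 mm behind the grasp point. The pads swing forward as they close: fully open they stand 13 mm farther back than shut.
Start: joints at [-72.044, 7.471, 85.268, -0, 87.261, -4.893], TCP at [233.008, -552.913, 221.592] pointing down, gripper open.
Joint ranges: [-169.43, 169.43], [-51.17, 129.36], [1.28, 143.12], [-76.62, 256.62], [0, 156.53], [-152.29, 152.29]. Speed limits (degrees/s): [136.94, 136.94, 159.86, 180, 180, 180].

### API

Orientations are given as a 3x3 rotation matrix whose columns are the frame's x, y, z axes.
In Python, from cell import status, capture, ticket gives the robot as it stands. The module is installed in compiled form; this text tells all that it offers.
- The arm moves only by the tool apply_moves, never from a script. Its argument "rows" is a list of rows, each an object with "travel": the shift along the tool's x, y, z in cm, a list of three; "dr": the turn, a rotation vector about the tool's x, y, z in degrees, a list of three. A call has 1 to 20 rows; each row shifts and turns the pose as measured when the row begins, along the tool's axes as they then stand; what a row does not reach is not made up. A row lasts 1/8 s, in which the tool goes at most 62.5 mm and 10.7 degrees, less where a joint would pass 70% of its speed; a pose out of reach is approached as far as the arm can. A call with a gripper value outside its range is refused whole. "grip" is the opening, from 0 (shut) to 1 (fully open), set as the call begins (left out, the last holds). The fingers move at their own pace and stop on an object; "squeeze" is the grip in N (left out, the last holds). Time passes only in rows, so rows that do not move let the fingers close. It gives the time, the measured TCP pose, the force and the opening at its end, in the units of the state.
- status.observe(): the state, without advancing time (a new reading comes with each control period).
- capture(name): name is "scene" or "top" or "wrist"; returns a dict with "frame" (480x640x3 uint8, red, green, blue), "fx", "fy", "cx", "cy" (pixels), "dist_coeffs" ([k1, k2, p1, p2, k3] as OpenCV has them; the pictures are not rectified), "xyz" and "orientation" of the camera in the world. Camera axes: x right, y down, z forward; pixel columns grow to the right and rows downward; lengths in mm; the calibration is good to about 2 mm. A picture is of the moment at which its call begins. There is no depth.
- ticket.job_done(): hands the job in, once; it reports no verdict.
The state is a dict: "t": time; "qpos": joint angles; "joint_vel": joint speeds; "joint_efforts": joint torques, N m; "tool_pos": TCP position; "ee_rot": TCP orientation; "force": force on the tool from outside, world axes, zero at the start; "wrist_torque": the same for the moment, N m; "gripper_width": finger opening in mm.
Only numpy, scipy, OpenCV 4.12 (cv2) and the standard library are available. Lean on these libraries where they do the work, as an engineer would, in place of code of your own. Each camera call takes 0.05 s, during which the arm holds its last target.

### The job

Roll the round aluminium bar along the fixture's loading ledge into the vee, without lifting it off and without shifting it endways, then take the gripper off it and let it settle by itself. Only then swing the hinged strap over and press its T-handle down until the pad bears on the bar. Leave the other things on the bench alone.

Things in the scene. Friction and masses are not known exactly. Their poses are not given: they have to be found in the camera images.
- fixture: Grey steel vee fixture fixed to the bench. Origin: under the vee's bottom line, mid-length, at bench height; z up, y along the vee, x from the loading ledge (-x side, nearest the robot) across the vee to the hinge (+x side). Base plate x -130 to 75, 130 mm in y, 12 mm thick; ledge and vee 110 mm long in y. Two hinge cheeks at x 39 to 61, y -31 to 31, top z 90 mm
- ledge (a point): Bottom line of the loading ledge, a shallow 5 degree trough where the bar starts; 70 mm before the vee, 33.5 mm above the bench, mid-length. The ledge rises to z 37 mm at 40 mm either side of this line; at the near end a lip (fixture x -122 to -110) has its top at z 42 mm; at the other end (fixture x -24, z 36) the vee begins
- seat (a point): Where the bar's centre lies when seated in the 90 degree vee: on the vee's middle plane, 47.4 mm above the bench, mid-length. The vee's bottom is at z 12 mm, its near edge 24 mm before the middle at z 36, its far edge 36 mm beyond at z 48
- bar: Turned aluminium bar, 50 mm diameter, 140 mm long, 0.5 to 0.9 kg, smooth (friction about 0.3). Origin at its centre, y along its length, parallel to the vee; it turns about y as it rolls. It starts in the trough of the ledge, centre 58.6 mm above the bench, at most 62 mm up at the ledge's edge. A push of 1 to 5 N rolls it; it drops into the vee once its centre is past fixture x -24 mm
- strap (a joint): Angle of the hinged steel strap (24 mm wide, 6 mm thick), rad: 0 = closed (level, pointing to the fixture's -x, pad just touching a seated bar), grows as it opens; 1.57 = upright, stop at 2.1; starts open, leaning back. Stiff hinge, about 0.2 N m of friction (2 to 4 N at the handle): it stays where it is left
- hinge (a point): On the strap's hinge axis (parallel to the fixture's y), 50 mm past the vee's middle, 80 mm above the bench
- handle (a point): Centre of the strap's black T-handle, a 12 mm round rod 70 mm long parallel to the hinge axis, 105 mm from it; with the strap at angle a it lies at x = 50 - 105 cos a, z = 80 + 105 sin a mm of the fixture
- pad (a point): Rubber pad 22 x 24 x 6.6 mm under the strap, 50 mm from the hinge axis; the point is the middle of its pressing face
- micrometer: Bystander: outside micrometer lying flat, 54 x 162 x 15 mm, origin under its centre
- ring_gauge: Bystander: steel ring 53 mm across, 16 mm high, lying flat, origin under its centre
- oilstone: Bystander: grey-brown stone 25 x 100 x 12 mm, origin under its centre
- insert_box: Bystander: small closed plastic box 54 x 62 x 17 mm, origin under its centre
Mind the look-alikes: they are no part of the job. Several things have the shape of the bar; the one meant has the colours described above.

How it is judged:
By the outcome, as a careful person would: the job done as asked, in the order asked, and still so for the second after the job is handed in, with the robot touching nothing.
It also fails if it takes over 59 s, if anything falls off the work surface, if the arm or the gripper's body presses on something with over 40 N, if the wrist force passes 120 N, or if a joint passes its speed limit or range.

## Working session

There is one attempt and no reset: what is moved stays moved. The work goes in short steps, Python scripts to look and compute and a tool call to move; the robot and the scene stay as the last step left them, time stands still between calls to the robot, and variables do not carry over. Pictures are saved under pics/ and viewed, and the job is handed in when it is done.

Besides the shell and the picture viewer there is one more tool, called after ">>>" as name(argument=value, ...) on one line, values as JSON. apply_moves: Moves the arm, as the interface text tells. Its arguments: {"type":"object","properties":{"rows":{"type":"array","items":{"type":"object","properties":{"travel":{"type":"array","items":{"type":"number"}},"dr":{"type":"array","items":{"type":"number"}}}}},"grip":{"type":"number"},"squeeze":{"type":"number"}},"required":["rows"]}

```bash
mkdir -p pics
cat > h.py <<'E'
import numpy as np, cv2, pickle
from cell import status, capture, ticket
def snap(cam,name):
    c=capture(cam); cv2.imwrite(f'pics/{name}.png',cv2.cvtColor(c['frame'],cv2.COLOR_RGB2BGR))
    pickle.dump(c,open(f'pics/{name}.pkl','wb')); return c
def load(n): return pickle.load(open(f'pics/{n}.pkl','rb'))
def K(c): return np.array([[c['fx'],0,c['cx']],[0,c['fy'],c['cy']],[0,0,1.]])
def ray(c,uv):
    p=cv2.undistortPoints(np.array([[uv]],float),K(c),np.array(c['dist_coeffs'],float))[0,0]
    return np.array(c['xyz'],float),np.array(c['orientation'])@np.array([p[0],p[1],1.])
def atz(c,uv,z):
    o,d=ray(c,uv); return o+d*(z-o[2])/d[2]
def proj(c,P):
    R=np.array(c['orientation']).T; t=-R@np.array(c['xyz'],float)
    return cv2.projectPoints(np.atleast_2d(np.array(P,float)),cv2.Rodrigues(R)[0],t,K(c),np.array(c['dist_coeffs'],float))[0][:,0]
def crop(n,x0,y0,x1,y1,s,out):
    im=cv2.imread(f'pics/{n}.png')[y0:y1,x0:x1]; cv2.imwrite(f'pics/{out}.png',cv2.resize(im,None,fx=s,fy=s,interpolation=cv2.INTER_CUBIC))
E
python3 - <<'E'
from h import *
np.set_printoptions(precision=3,suppress=True)
for n in ['scene','top','wrist']:
    c=snap(n,n+'0'); print(n,c['fx'],c['cx'],c['cy'],c['dist_coeffs'],c['xyz'],np.array(c['orientation']).tolist())
print(status.observe())
E
```

```text
scene 501.40671682265275 317.2566068253197 249.44090608161167 [0.036 0.    0.    0.    0.   ] [ -55.011 1061.538  594.859] [[-0.8893894772901509, -0.19625784120133324, 0.41287918021201403], [-0.4571468625958159, 0.37833783385141156, -0.8049082118449433], [0.0017617333381540524, -0.9046233156643787, -0.42620834465321206]]
top 614.3678936387386 324.5780583064122 238.81066260514137 [-0.192  0.     0.     0.     0.   ] [ 278.954   48.386 1364.532] [[0.025800345823219988, -0.9893064366990628, 0.14355179017067357], [-0.9995273419840839, -0.023128124072161443, 0.020252962823610856], [-0.016716302869776864, -0.14400647271114433, -0.989435546680864]]
wrist 331.5365554833836 317.32351795037664 238.4418193892509 [-0.05  0.    0.    0.    0.  ] [ 310.065 -519.865  374.09 ] [[0.38778706921790745, -0.8722293857629773, -0.29805551086823107], [-0.9217479521260322, -0.36743714721504495, -0.12397844811874408], [-0.001379020974686381, 0.3228092958048229, -0.9464630245514839]]
{'t': 0.15, 'qpos': array([-72.043,   7.506,  85.315,  -0.   ,  87.262,  -4.894]), 'joint_vel': array([ 0.02 , -0.168, -0.152,  0.   , -0.073, -0.056]), 'joint_efforts': array([  0.001, -57.006, -50.116,  -0.   ,   0.009,   0.   ]), 'tool_pos': array([ 232.875, -552.488,  220.773]), 'ee_rot': array([[-0.   ,  0.922,  0.388],
       [ 0.001,  0.388, -0.922],
       [-1.   ,  0.   , -0.001]]), 'force': array([-0.595,  0.216, -0.408]), 'wrist_torque': array([ 0.023,  0.002, -0.039]), 'gripper_width': 85.48715089212695}
```

View pics/scene0.png

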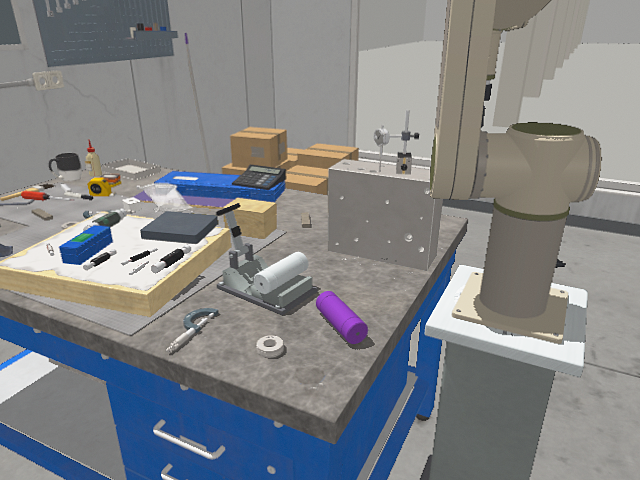

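View pics/top0.png

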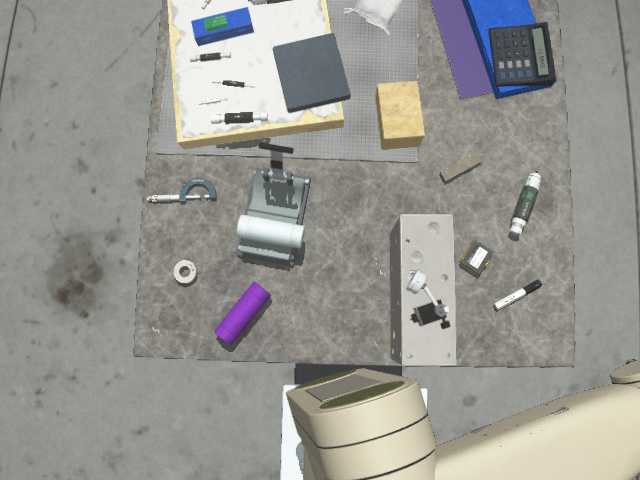

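The scene view shows the fixture at about (265,275), with the purple look-alike at (342,317). The top view shows the fixture at about (275,220). A tall angle plate at (425,290) stands between the arm and the fixture.

Run:
```python
from h import *
crop('top0',220,130,330,280,5,'top0c'); crop('scene0',200,190,330,330,6,'scene0c')
c=load('top0')
for n,uv,z in [('blk_nearL',(402,214),0),('blkFar R',(454,214),0),('nearL',(393,364),0),('nearR',(457,366),0),('tableNL',(135,356),0),('tableNR',(575,366),0)]:
    print(n,atz(c,uv,z).round(0),atz(c,uv,180).round())
```

```text
blk_nearL [538. -97.   0.] [504. -78. 180.]
blkFar R [ 541. -216.    0.] [ 506. -181.  180.]
nearL [202. -81.   0.] [212. -64. 180.]
nearR [ 200. -224.    0.] [ 210. -188.  180.]
tableNL [200. 497.   0.] [211. 438. 180.]
tableNR [ 200. -497.    0.] [ 210. -425.  180.]
```

View pics/top0c.png

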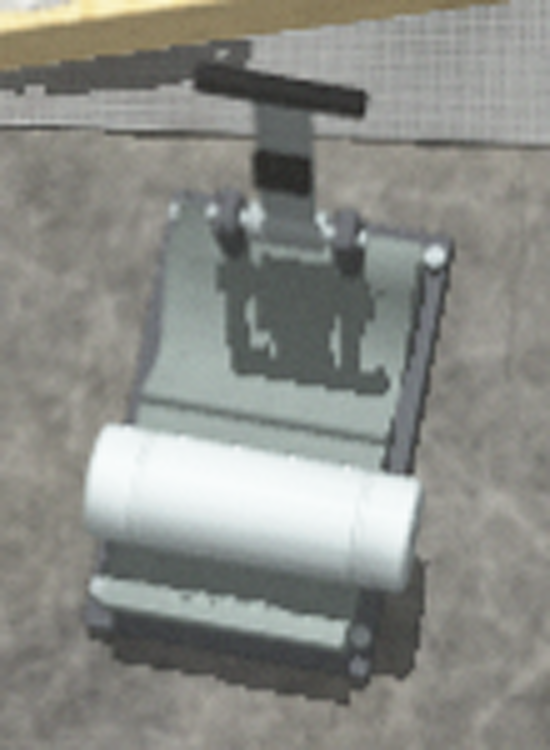

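View pics/scene0c.png

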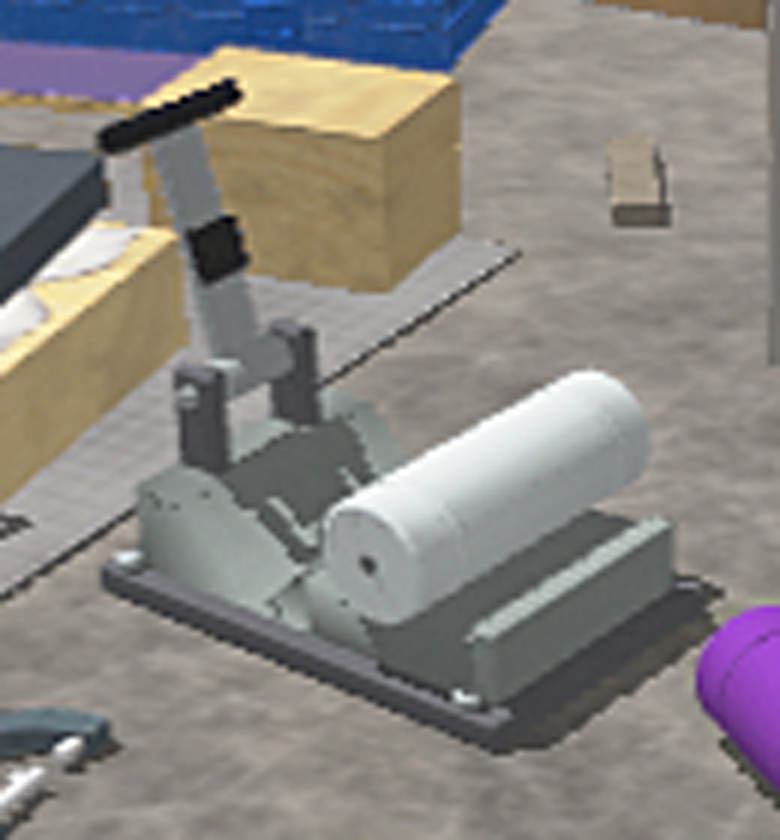

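```bash
cat > fit.py <<'E'
from h import *
from scipy.optimize import least_squares
ct,cs=load('top0'),load('scene0')
def Tf(p,P):
    P=np.atleast_2d(P); c,s=np.cos(p[2]),np.sin(p[2])
    return np.c_[p[0]+c*P[:,0]-s*P[:,1],p[1]+s*P[:,0]+c*P[:,1],P[:,2]]
def hd(a,y): return [50-105*np.cos(a),y,80+105*np.sin(a)]
def model(p):
    a=p[3]; b=p[4];
    T=[hd(a,35),hd(a,-35),[-130,-65,12],[75,-65,12],[75,65,12],[-110,55,42],[-110,-55,42]]
    S=[hd(a,35),hd(a,-35),[75,65,12],[-130,65,12],[-130,-65,12],[p[5],b+70,58.6]]
    return T,S
t=lambda l:[(220+x/5,130+y/5) for x,y in l]
s=lambda l:[(200+x/6,190+y/6) for x,y in l]
mT=np.array(t([(198,77),(365,102),(362,672),(450,245),(172,207),(99,577),(350,622)]))
mS=np.array(s([(108,138),(236,92),(102,568),(500,728),(716,590),(370,566)]))
def res(p):
    T,S=model(p); return np.r_[(proj(ct,Tf(p,T))-mT).ravel(),(proj(cs,Tf(p,S))-mS).ravel()]
r=least_squares(res,[490,140,-0.1,1.9,0,-70],x_scale=[10,10,.1,.1,10,10],loss='soft_l1')
if __name__=='__main__':
    print(r.x.round(3),np.degrees(r.x[2:4])); print(res(r.x).reshape(-1,2).round(1))
    p=r.x
    for nm,c in (('top0',ct),('scene0',cs)):
        im=cv2.imread(f'pics/{nm}.png')
        im=cv2.resize(im,None,fx=4,fy=4,interpolation=cv2.INTER_CUBIC)
        def line(A,B,col=(0,0,255)):
            u=proj(c,Tf(p,[A,B]))*4+1.5; cv2.line(im,tuple(map(int,u[0])),tuple(map(int,u[1])),col,1)
        L=lambda q,col: [line(q[i],q[(i+1)%len(q)],col) for i in range(len(q))]
        L([[-130,-65,12],[75,-65,12],[75,65,12],[-130,65,12]],(0,0,255))
        L([[-122,-55,42],[-110,-55,42],[-110,55,42],[-122,55,42]],(0,255,0))
        L([[-24,-55,36],[-24,55,36],[36,55,48],[36,-55,48]],(255,0,0))
        line(hd(p[3],35),hd(p[3],-35),(0,255,255)); line([50,-31,80],[50,31,80],(0,255,255))
        for y in(-70,70):
            q=[[p[5]+25*np.cos(k),p[4]+y,58.6+25*np.sin(k)] for k in np.linspace(0,6.28,25)]; L(q,(255,0,255))
        x0,y0,x1,y1=(220,130,330,280) if nm=='top0' else (200,190,340,330)
        cv2.imwrite(f'pics/fit_{nm}.png',im[y0*4:y1*4,x0*4:x1*4])
E
python3 fit.py
```

```text
[ 5.49589e+02  1.88155e+02 -1.60000e-01  1.90400e+00 -4.77400e+00
 -7.03620e+01] [ -9.16699506 109.09244682]
[[-0.5 -0.4]
 [ 0.1  0.5]
 [ 0.5  2.4]
 [ 0.3 -0.9]
 [-0.1 -3.2]
 [ 0.1  1. ]
 [-0.8  1.2]
 [-0.3  0.4]
 [-0.  -0.4]
 [-0.  -1. ]
 [-0.  -0.1]
 [-0.5 -1. ]
 [ 0.   0. ]]
```

View pics/fit_top0.png

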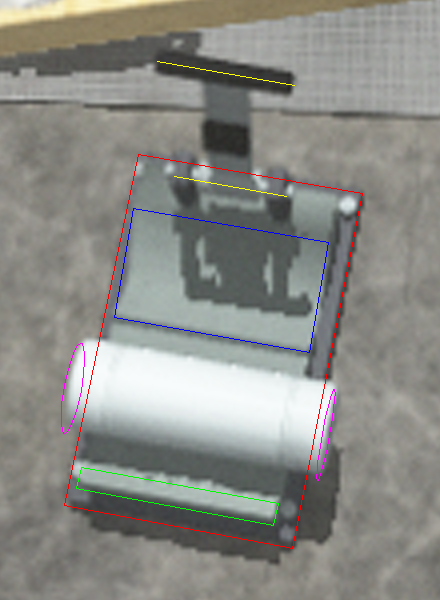

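View pics/fit_scene0.png

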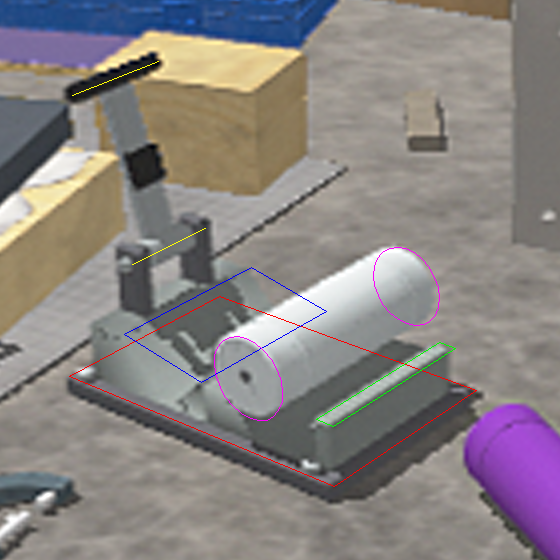

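Run:
```python
from h import *
np.set_printoptions(precision=1,suppress=True)
cs,ct=load('scene0'),load('top0')
def tri(a,b):
    o1,d1=ray(cs,a);o2,d2=ray(ct,b); A=np.c_[d1,-d2]; s=np.linalg.lstsq(A,o2-o1,rcond=None)[0]; p,q=o1+s[0]*d1,o2+s[1]*d2; return (p+q)/2,np.linalg.norm(p-q)
print(tri((437,183),(402,215)),tri((330,168),(454,214)))
print(tri((382,133),(416,280)),tri((404,155),(430,313)))
o,d=ray(cs,(408,111))
for y in(-80,-120,-160,-200):print(o+d*(y-o[1])/d[1])
crop('scene0',320,100,450,280,4,'blk'); crop('top0',380,200,470,380,4,'blkt')
```

```text
(array([354.1, -92.9, 242.6]), np.float64(271.08489318636276)) (array([ 517.8, -169.8,  203.6]), np.float64(34.89083632290861))
(array([361. , -86.6, 333.6]), np.float64(2.185226979668361)) (array([ 309.8, -118.5,  278.7]), np.float64(2.5431846605636803))
[297.9 -80.  391. ]
[ 310.3 -120.   383.8]
[ 322.7 -160.   376.7]
[ 335.  -200.   369.5]
```

View pics/blk.png

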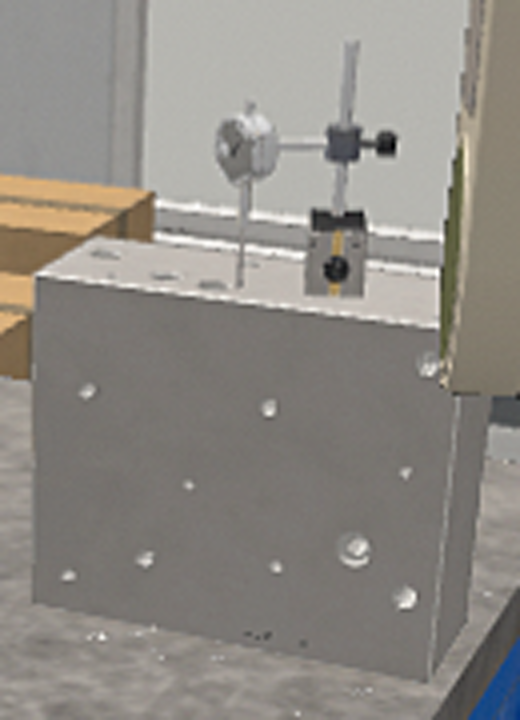

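View pics/blkt.png

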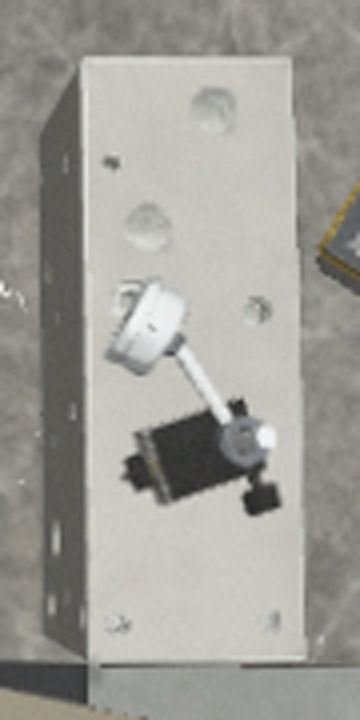

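View pics/wrist0.png

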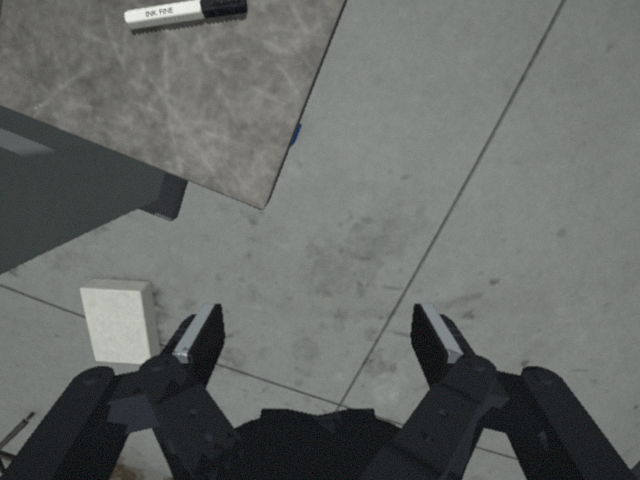

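```bash
cat > plan.py <<'E'
from h import *
from scipy.spatial.transform import Rotation as Ro
def rows(wps,p0=None,R0=None):
    """wps: list of (pos,R)"""
    if p0 is None:
        s=status.observe(); p0,R0=np.array(s['tool_pos']),np.array(s['ee_rot'])
    out=[]
    for p,R in wps:
        t=R0.T@(np.array(p)-p0)/10; r=Ro.from_matrix(R0.T@R).as_rotvec(degrees=True)
        out.append({"travel":t.round(2).tolist(),"dr":r.round(1).tolist()}); p0,R0=np.array(p),R
    return out
def Rdown(az): # tool z azimuth deg, tool down
    a=np.radians(az); z=np.array([np.cos(a),np.sin(a),0]); x=np.array([0,0,-1.]); return np.c_[x,np.cross(z,x),z]
E
python3 - <<'E'
from plan import *
import json
s=status.observe(); p=s['tool_pos']
az0,az1,n=-67.2,80.8,20
th0,th1=np.degrees(np.arctan2(p[1],p[0])),np.degrees(np.arctan2(202,432))
r0,r1=np.hypot(*p[:2]),477
w=[]
for i in range(1,n+1):
    f=i/n; th=np.radians(th0+f*(th1-th0)); r=r0+(r1-r0)*max(0,(f-.6)/.4)
    w.append(([r*np.cos(th),r*np.sin(th),420],Rdown(az0+f*(az1-az0))))
for q in rows(w,np.array([p[0],p[1],420]),Rdown(az0)): print(json.dumps(q))
print(th0,th1)
E
```

```text
{"travel": [0.0, 4.82, -0.2], "dr": [-7.4, 0.0, 0.0]}
{"travel": [0.0, 4.82, 0.04], "dr": [-7.4, 0.0, 0.0]}
{"travel": [0.0, 4.82, 0.27], "dr": [-7.4, 0.0, 0.0]}
{"travel": [0.0, 4.8, 0.5], "dr": [-7.4, 0.0, 0.0]}
{"travel": [0.0, 4.77, 0.74], "dr": [-7.4, 0.0, 0.0]}
{"travel": [0.0, 4.72, 0.97], "dr": [-7.4, 0.0, 0.0]}
{"travel": [0.0, 4.67, 1.2], "dr": [-7.4, 0.0, 0.0]}
{"travel": [0.0, 4.61, 1.42], "dr": [-7.4, 0.0, 0.0]}
{"travel": [0.0, 4.53, 1.65], "dr": [-7.4, 0.0, 0.0]}
{"travel": [0.0, 4.45, 1.86], "dr": [-7.4, 0.0, 0.0]}
{"travel": [0.0, 4.35, 2.08], "dr": [-7.4, 0.0, 0.0]}
{"travel": [0.0, 4.25, 2.29], "dr": [-7.4, 0.0, 0.0]}
{"travel": [0.0, 4.87, 1.15], "dr": [-7.4, 0.0, 0.0]}
{"travel": [0.0, 4.7, 1.32], "dr": [-7.4, 0.0, 0.0]}
{"travel": [0.0, 4.53, 1.47], "dr": [-7.4, 0.0, 0.0]}
{"travel": [0.0, 4.36, 1.61], "dr": [-7.4, 0.0, 0.0]}
{"travel": [0.0, 4.19, 1.74], "dr": [-7.4, 0.0, 0.0]}
{"travel": [0.0, 4.01, 1.85], "dr": [-7.4, 0.0, 0.0]}
{"travel": [0.0, 3.83, 1.95], "dr": [-7.4, 0.0, 0.0]}
{"travel": [0.0, 3.66, 2.04], "dr": [-7.4, 0.0, 0.0]}
-67.14442943619002 25.060442326703782
```

>>> apply_moves(rows=[{"travel": [-5, 0, 0], "dr": [0, 0, 0]}, {"travel": [-5, 0, 0], "dr": [0, 0, 0]}, {"travel": [-5, 0, 0], "dr": [0, 0, 0]}, {"travel": [-5, 0, 0], "dr": [0, 0, 0]}], grip=1)

```text
t: 0.65
tool_pos: [232.1, -550.3, 417.4]
ee_rot: [[-0.005, 0.922, 0.388], [0.016, 0.388, -0.921], [-1.0, 0.001, -0.017]]
force: [0.2, -1.4, -0.2]
gripper_width: 85.5
```

>>> apply_moves(rows=[{"travel": [0, 4.82, -0.2], "dr": [-7.4, 0, 0]}, {"travel": [0, 4.82, 0.04], "dr": [-7.4, 0, 0]}, {"travel": [0, 4.82, 0.27], "dr": [-7.4, 0, 0]}, {"travel": [0, 4.8, 0.5], "dr": [-7.4, 0, 0]}, {"travel": [0, 4.77, 0.74], "dr": [-7.4, 0, 0]}, {"travel": [0, 4.72, 0.97], "dr": [-7.4, 0, 0]}, {"travel": [0, 4.67, 1.2], "dr": [-7.4, 0, 0]}, {"travel": [0, 4.61, 1.42], "dr": [-7.4, 0, 0]}, {"travel": [0, 4.53, 1.65], "dr": [-7.4, 0, 0]}, {"travel": [0, 4.45, 1.86], "dr": [-7.4, 0, 0]}])

```text
t: 1.9
tool_pos: [560.5, -202.4, 420.4]
ee_rot: [[-0.008, -0.153, 0.988], [0.012, 0.988, 0.153], [-1.0, 0.013, -0.006]]
force: [0.6, 0.2, 0.2]
gripper_width: 85.7
```

>>> apply_moves(rows=[{"travel": [0, 4.35, 2.08], "dr": [-7.4, 0, 0]}, {"travel": [0, 4.25, 2.29], "dr": [-7.4, 0, 0]}, {"travel": [0, 4.87, 1.15], "dr": [-7.4, 0, 0]}, {"travel": [0, 4.7, 1.32], "dr": [-7.4, 0, 0]}, {"travel": [0, 4.53, 1.47], "dr": [-7.4, 0, 0]}, {"travel": [0, 4.36, 1.61], "dr": [-7.4, 0, 0]}, {"travel": [0, 4.19, 1.74], "dr": [-7.4, 0, 0]}, {"travel": [0, 4.01, 1.85], "dr": [-7.4, 0, 0]}, {"travel": [0, 3.83, 1.95], "dr": [-7.4, 0, 0]}, {"travel": [0, 3.66, 2.04], "dr": [-5.4, 0, 0]}])

```text
t: 3.15
tool_pos: [405.9, 220.0, 421.6]
ee_rot: [[-0.017, -0.993, 0.114], [0.014, 0.114, 0.993], [-1.0, 0.019, 0.012]]
force: [0.4, 0.5, 0.1]
gripper_width: 85.3
```

Run:
```python
from plan import *
np.set_printoptions(precision=3,suppress=True)
c=snap('wrist','w1'); snap('top','t1'); s=status.observe(); print(s['t'],s['qpos'],s['tool_pos'],s['ee_rot'])
```

```text
3.25 [ 21.361 -12.941  84.23    1.213 109.277 -61.821] [404.724 221.302 422.602] [[-0.017 -0.994  0.112]
 [ 0.015  0.112  0.994]
 [-1.     0.018  0.013]]
```

View pics/w1.png

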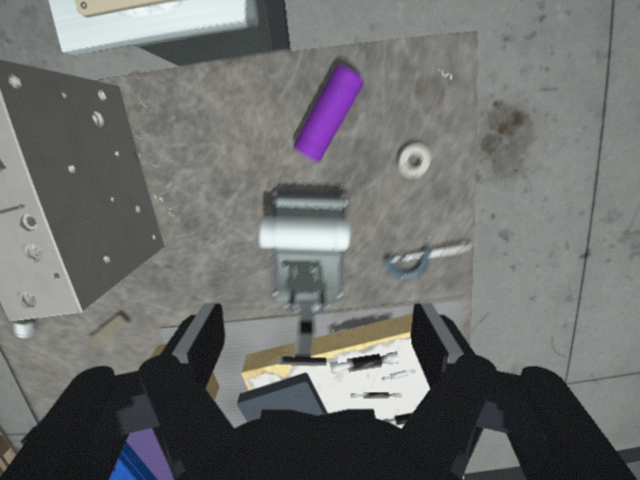

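Run:
```python
from h import *
crop('w1',245,170,365,270,6,'w1c');crop('w1',245,260,365,380,5,'w1d')
```

```text
(no output)
```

View pics/w1c.png

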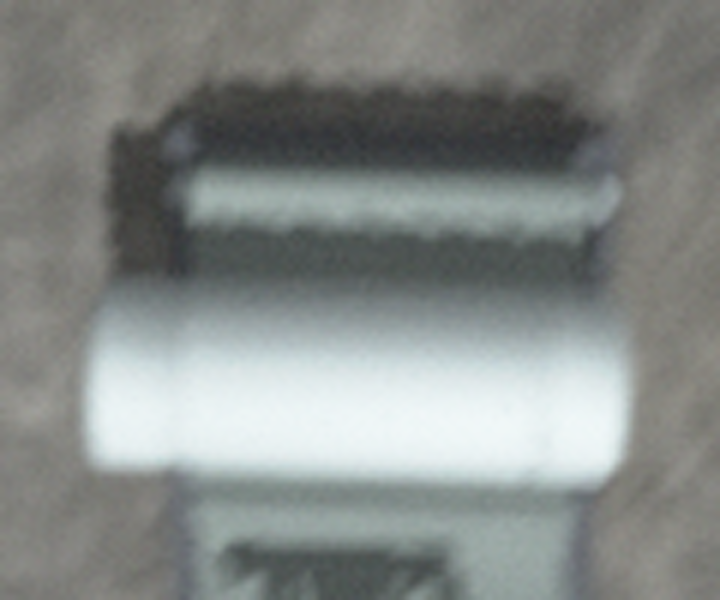

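View pics/w1d.png

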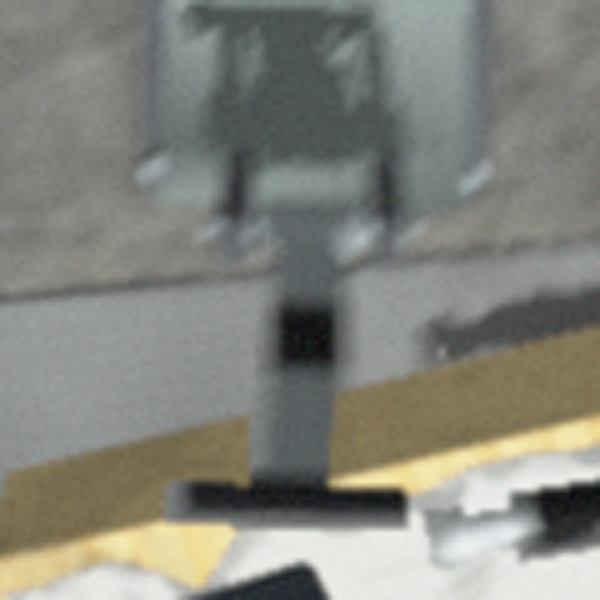

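```bash
cat > fit2.py <<'E'
from fit import *
cw=load('w1')
mW=np.array([(276.7,198),(346.7,199.2),(278.6,360),(326.4,361.6),(259.7,232.7),(350,236.2)])
mTb=np.array(t([(90,481),(416,535)]))
def resW(p,c=None):
    a=p[3]; W=[[-122,-55,42],[-122,55,42],hd(a,-35),hd(a,35),[p[5],p[4]-70,58.6],[p[5],p[4]+70,58.6]]
    return (proj(cw,Tf(p,W))-mW).ravel()
def resB(p): return (proj(ct,Tf(p,[[p[5],p[4]+70,58.6],[p[5],p[4]-70,58.6]]))-mTb).ravel()
for nm,f in (('wrist+scene',lambda p:np.r_[res(p)[14:],resW(p)]),('all',lambda p:np.r_[res(p),resW(p),resB(p)]),('wrist only',lambda p:resW(p)),('top',lambda p:np.r_[res(p)[:14],resB(p)])):
    r2=least_squares(f,r.x,x_scale=[10,10,.1,.1,10,10],loss='soft_l1')
    print(nm,r2.x.round(3),np.degrees(r2.x[2:4]).round(1),r2.cost.round(1)); 
    if nm in('all','wrist+scene'): print(f(r2.x).reshape(-1,2).round(1).tolist())
E
python3 fit2.py
```

```text
wrist+scene [ 5.48147e+02  1.90108e+02 -1.68000e-01  1.93900e+00 -7.65300e+00
 -6.56310e+01] [ -9.7 111.1] 9.2
[[-1.2, 0.8], [-0.7, 0.1], [-0.0, -0.7], [-0.4, 0.6], [-0.4, -0.3], [-1.0, -0.6], [-0.3, -1.3], [-2.9, 0.8], [-0.3, -0.7], [0.4, -0.5], [1.2, -0.6], [-3.5, -0.1]]
all [ 5.49279e+02  1.88961e+02 -1.62000e-01  1.91900e+00 -6.82800e+00
 -6.70610e+01] [ -9.3 109.9] 18.1
[[-0.6, -0.8], [-0.0, 0.1], [-0.0, 2.6], [-0.0, -0.7], [-0.4, -3.1], [-0.3, 1.1], [-1.3, 1.4], [-0.8, 0.6], [-0.4, -0.2], [-0.1, -0.9], [-0.2, 0.1], [-0.5, -0.8], [-0.7, -0.6], [-1.4, -0.4], [-4.0, 1.4], [-0.6, -0.7], [0.2, -0.7], [0.8, -0.4], [-3.8, -0.4], [0.7, -0.7], [-1.3, 0.2]]
wrist only [ 5.48342e+02  1.90707e+02 -1.70000e-01  1.95400e+00 -6.55000e+00
 -6.52760e+01] [ -9.8 111.9] 6.2
top [ 5.50831e+02  1.87999e+02 -1.57000e-01  1.89300e+00 -6.59000e+00
 -6.91860e+01] [ -9.  108.5] 6.7
```

```bash
cat >> plan.py <<'E'
FX=np.array([549.3,189.,-0.162])
def F(x,y,z):
    c,s=np.cos(FX[2]),np.sin(FX[2]); return np.array([FX[0]+c*x-s*y,FX[1]+s*x+c*y,z])
def toF(p):
    c,s=np.cos(FX[2]),np.sin(FX[2]); d=np.array(p[:2])-FX[:2]; return np.array([c*d[0]+s*d[1],-s*d[0]+c*d[1],p[2]])
RF=Rdown(90+np.degrees(FX[2]))
def go(targets):
    import json
    s=status.observe(); print('t',s['t'],'fix',toF(s['tool_pos']).round(1),'force',np.round(s['force'],1))
    for q in rows([(F(*a),RF) for a in targets]): print(json.dumps(q))
E
python3 -c "
from plan import *
go([(-118,-6,z) for z in (370,310,250,190,130,100)])"
```

```text
t 3.25 fix [-147.9    8.6  422.6] force [ 0.5 -0.4  0.2]
{"travel": [5.19, -3.01, -1.67], "dr": [2.9, 0.7, -1.1]}
{"travel": [6.0, 0.0, 0.0], "dr": [0.0, 0.0, 0.0]}
{"travel": [6.0, 0.0, 0.0], "dr": [0.0, 0.0, 0.0]}
{"travel": [6.0, 0.0, 0.0], "dr": [0.0, 0.0, 0.0]}
{"travel": [6.0, 0.0, 0.0], "dr": [0.0, 0.0, 0.0]}
{"travel": [3.0, 0.0, 0.0], "dr": [0.0, 0.0, 0.0]}
```

>>> apply_moves(rows=[{"travel": [5.2, -3.0, -1.7], "dr": [2.9, 0.7, -1.1]}, {"travel": [6, 0, 0], "dr": [0, 0, 0]}, {"travel": [6, 0, 0], "dr": [0, 0, 0]}, {"travel": [6, 0, 0], "dr": [0, 0, 0]}, {"travel": [6, 0, 0], "dr": [0, 0, 0]}, {"travel": [2, 0, 0], "dr": [0, 0, 0]}, {"travel": [0, 0, 0], "dr": [0, 0, 0]}])

```text
t: 4.12
tool_pos: [434.2, 198.9, 100.1]
ee_rot: [[0.004, -0.986, 0.168], [-0.001, 0.168, 0.986], [-1.0, -0.004, -0.001]]
force: [-0.2, 0.2, 1.3]
gripper_width: 85.6
```

```bash
python3 -c "
from plan import *
snap('scene','s2');snap('wrist','w2'); crop('s2',190,170,350,330,5,'s2c')
go([(-118,-6,z) for z in (100,78)])
print(status.observe()['ee_rot'])"
```

```text
t 4.225 fix [-113.8   -7.8  102.5] force [ 0.1 -0.8  1.7]
{"travel": [0.25, 0.42, 0.18], "dr": [-0.4, 0.1, 0.4]}
{"travel": [2.2, 0.0, 0.0], "dr": [0.0, 0.0, 0.0]}
[[ 7.28457506e-03 -9.85848003e-01  1.67483284e-01]
 [-9.81004099e-06  1.67487657e-01  9.85874173e-01]
 [-9.99973467e-01 -7.18331743e-03  1.21040520e-03]]
```

View pics/s2c.png

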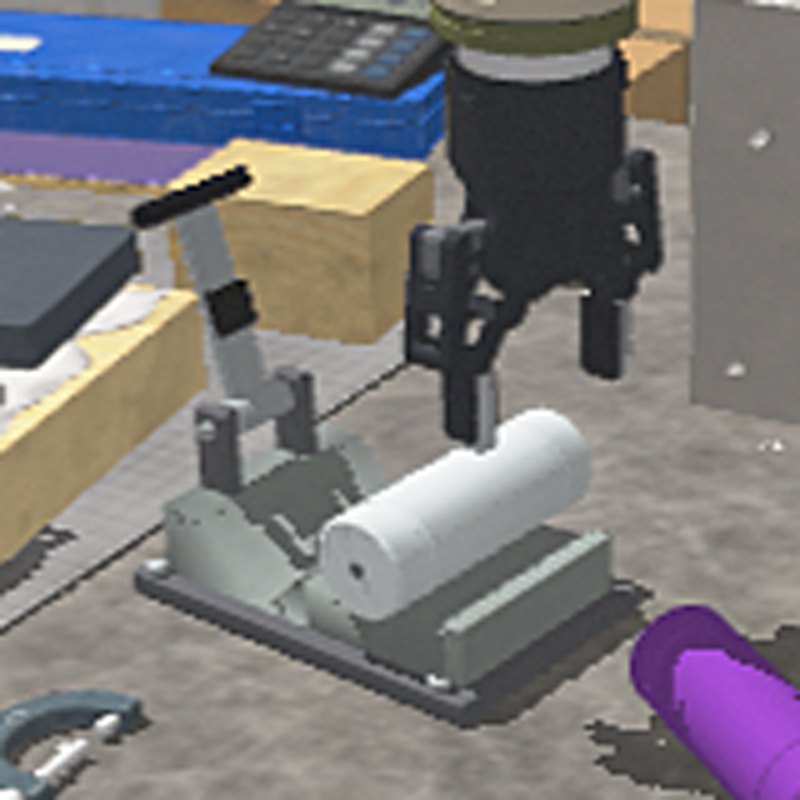

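View pics/w2.png

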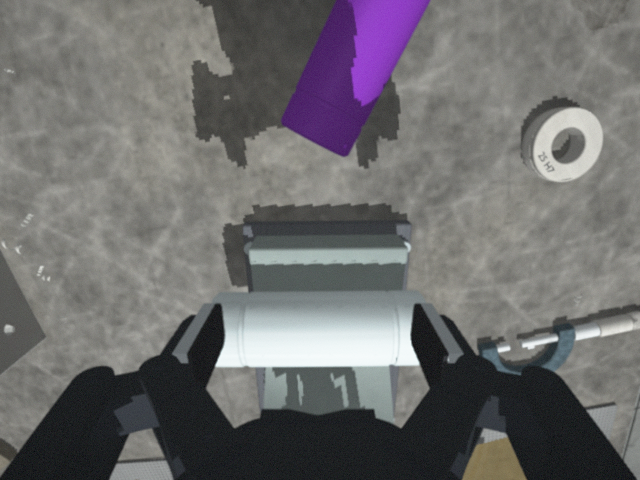

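```bash
python3 -c "
from plan import *
np.set_printoptions(precision=1,suppress=True)
c=load('s2');w=load('w2')
s=status.observe();p=np.array(s['tool_pos']);R=np.array(s['ee_rot'])
for dx in (0,12,25):
  for dz in (42.5,57,-42.5,-57):
    P=p+R@np.array([dx,0,dz]); print(dx,dz,P,(proj(c,P)[0]-[190,170])*5,proj(w,P)[0])
print((proj(c,[F(-67,63,58.6),F(-67,-77,58.6)])-[190,170])*5, proj(w,[F(-67,63,58.6),F(-67,-77,58.6),F(-122,55,42)]))
print(w['xyz'],toF(w['xyz']))
crop('s2',270,200,330,290,8,'s2d')
"
```

```text
0 42.5 [442.8 241.5 102.6] [475.9 484.4] [399.8 296.9]
0 57 [445.3 255.8 102.6] [453.8 496.8] [427.5 296.7]
0 -42.5 [428.6 157.7 102.5] [597.  416.1] [235.8 296.9]
0 -57 [426.2 143.4 102.5] [616.3 405.2] [208.1 296.7]
12 42.5 [442.9 241.5  90.6] [476.4 509.1] [394.8 286.3]
12 57 [445.4 255.8  90.6] [454.4 521.7] [420.8 286.2]
12 -42.5 [428.7 157.7  90.5] [596.9 439.8] [240.8 286.3]
12 -57 [426.3 143.4  90.5] [616.2 428.7] [214.8 286.2]
25 42.5 [443.  241.5  77.6] [477.  535.6] [389.9 276.2]
25 57 [445.5 255.8  77.6] [455.1 548.5] [414.4 276.1]
25 -42.5 [428.8 157.7  77.5] [596.9 465.2] [245.7 276.2]
25 -57 [426.4 143.4  77.5] [616.1 454. ] [221.2 276.1]
[[355.1 568.5]
 [553.  453.9]] [[420.4 324.4]
 [218.4 325.7]
 [409.6 241.7]]
[352.1 213.7 254.1] [-198.6   -7.4  254.1]
```

View pics/s2d.png

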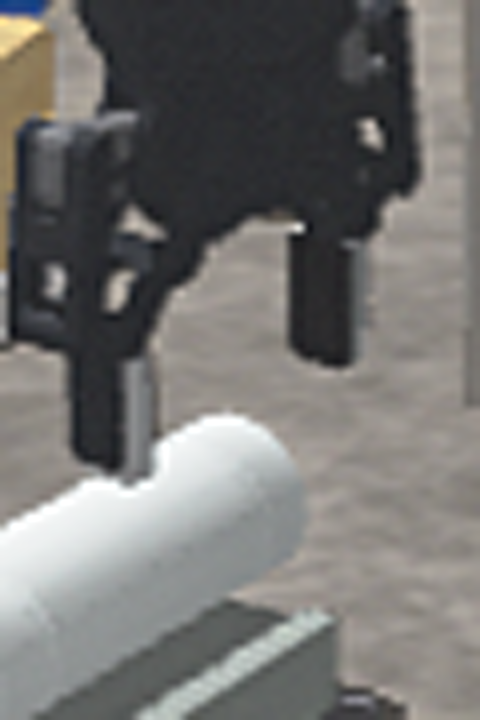

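```bash
python3 -c "
from plan import *
np.set_printoptions(precision=1,suppress=True)
c=load('s2');w=load('w2')
s=status.observe();p=np.array(s['tool_pos']);R=np.array(s['ee_rot'])
def tri(a,b):
    o1,d1=ray(c,a);o2,d2=ray(w,b); A=np.c_[d1,-d2]; k=np.linalg.lstsq(A,o2-o1,rcond=None)[0]; P,q=o1+k[0]*d1,o2+k[1]*d2; P,e=(P+q)/2,np.linalg.norm(P-q)
    print(P,toF(P),e,'tool',R.T@(P-p))
for v in (305,322,340):
  tri((287.1,260.2),(412,v)); tri((314.5,245),(222,v))
crop('w2',150,280,490,440,2,'w2c')
"
```

```text
[436.8 243.3 120.9] [-119.8   35.5  120.9] 0.5468610064161269 tool [-18.4   6.1  43.3]
[416.8 159.5 127.1] [-126.   -50.5  127.1] 4.240381039212763 tool [-24.7  11.7 -42.7]
[441.  241.6 121.8] [-115.4   34.4  121.8] 7.740411470402628 tool [-19.2   1.7  42.2]
[421.4 157.1 127. ] [-121.1  -52.1  127. ] 11.035088087065288 tool [-24.6   6.8 -44.3]
[445.  239.8 123.1] [-111.1   33.3  123.1] 15.324865958100125 tool [-20.5  -2.6  41.2]
[425.5 155.6 128.1] [-116.8  -53.   128.1] 18.356150731657955 tool [-25.6   2.6 -45.2]
```

View pics/w2c.png

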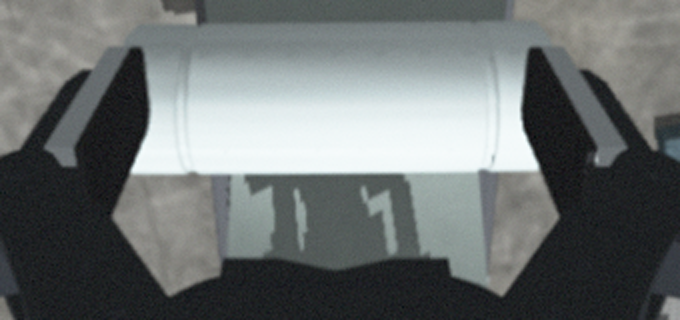

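>>> apply_moves(rows=[{"travel": [1.2, 0.4, 0.1], "dr": [-0.4, 0.1, 0.4]}, {"travel": [1.2, 0, 0], "dr": [0, 0, 0]}, {"travel": [0, 0, 0], "dr": [0, 0, 0]}])

```text
t: 4.6
tool_pos: [434.6, 202.2, 80.5]
ee_rot: [[0.006, -0.987, 0.16], [0.001, 0.16, 0.987], [-1.0, -0.005, 0.002]]
force: [0.1, 0.2, -0.5]
gripper_width: 85.3
```

```bash
python3 -c "
from plan import *
snap('scene','s3');snap('wrist','w3');snap('top','t3'); crop('s3',200,200,340,320,5,'s3c');crop('w3',150,180,490,440,2,'w3c');crop('t3',200,130,340,290,4,'t3c')
go([(-118,-6,z) for z in (78,70)])
s=status.observe();print(s['qpos'],s['ee_rot'])"
```

```text
t 4.75 fix [-114.7   -5.1   81.6] force [-1.1  0.6  0.6]
{"travel": [0.36, 0.33, -0.09], "dr": [0.0, 0.2, 0.4]}
{"travel": [0.8, 0.0, 0.0], "dr": [0.0, 0.0, 0.0]}
[ 1.88421315e+01 -5.07447588e+00  1.13080882e+02 -2.81830589e-02
  7.15755874e+01 -6.19153357e+01] [[ 0.00705532 -0.98701851  0.16045151]
 [ 0.00191452  0.16046854  0.9870391 ]
 [-0.99997328 -0.00665669  0.00302182]]
```

View pics/s3c.png

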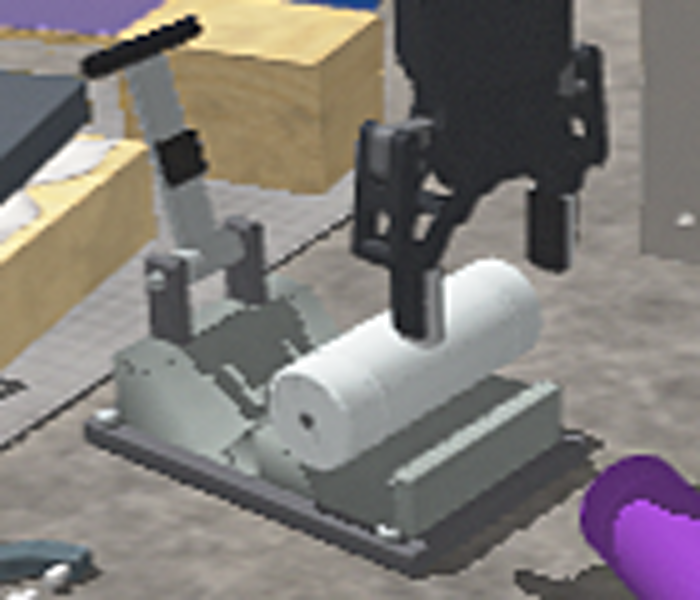

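View pics/w3c.png

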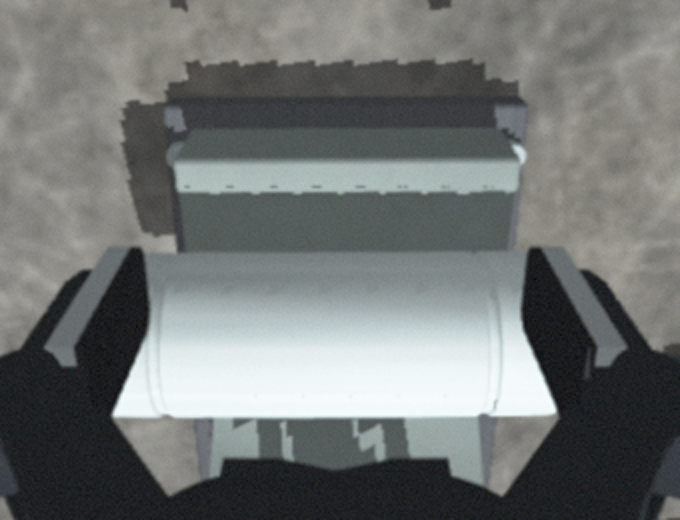

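View pics/t3c.png

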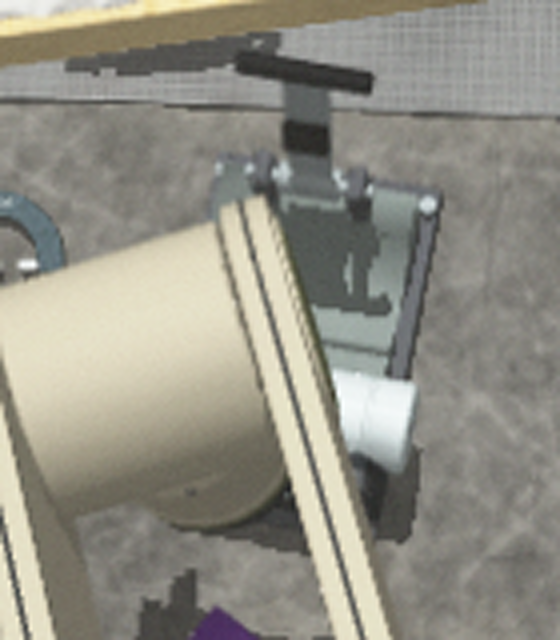

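>>> apply_moves(rows=[{"travel": [1.0, 0.4, -0.1], "dr": [0, 0.2, 0.4]}, {"travel": [1.0, 0, 0], "dr": [0, 0, 0]}, {"travel": [0, 0, 0], "dr": [0, 0, 0]}])

```text
t: 5.12
tool_pos: [431.1, 202.1, 60.5]
ee_rot: [[-0.0, -0.987, 0.16], [-0.0, 0.16, 0.987], [-1.0, 0.0, -0.001]]
force: [-0.3, -1.1, 0.1]
gripper_width: 85.5
```

```bash
python3 -c "
from plan import *
np.set_printoptions(precision=2,suppress=True)
snap('scene','s4');snap('wrist','w4'); crop('s4',230,210,330,320,6,'s4c');crop('w4',150,140,490,400,2,'w4c')
go([(-118,-6,z) for z in (58,50)])
s=status.observe();print(s['qpos'],s['ee_rot'])"
```

```text
t 5.225 fix [-118.2   -5.8   61.4] force [ 0.4  1.  -0.3]
{"travel": [0.34, -0.02, -0.02], "dr": [0.0, 0.0, 0.0]}
{"travel": [0.8, 0.0, 0.0], "dr": [0.0, 0.0, 0.0]}
[ 18.96  -3.65 114.04  -0.02  69.57 -61.8 ] [[ 0.   -0.99  0.16]
 [-0.    0.16  0.99]
 [-1.   -0.    0.  ]]
```

View pics/s4c.png

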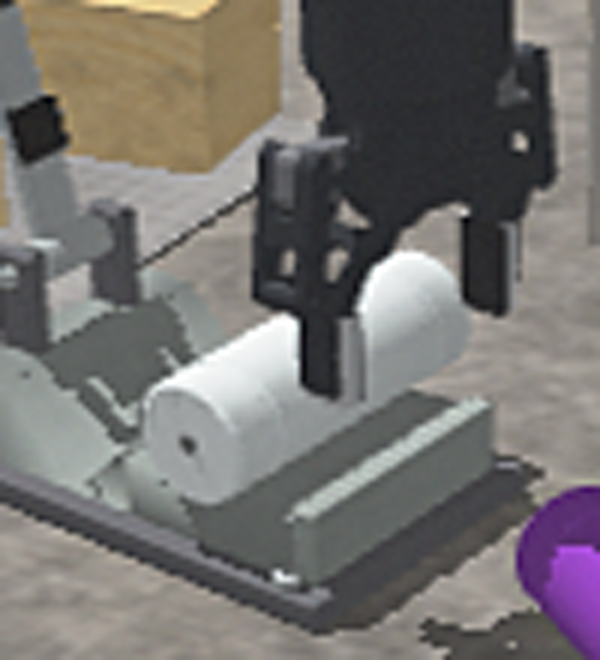

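View pics/w4c.png

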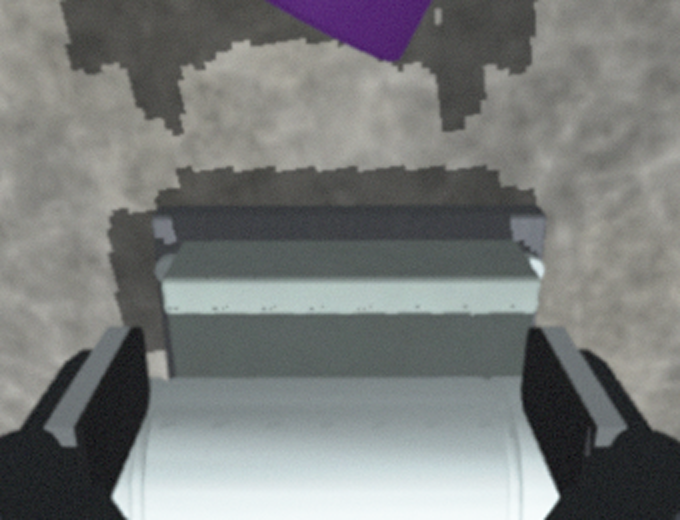

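>>> apply_moves(rows=[{"travel": [0.9, 0, 0], "dr": [0, 0, 0]}, {"travel": [0.9, 0, 0], "dr": [0, 0, 0]}, {"travel": [0, 0, 0], "dr": [0, 0, 0]}])

```text
t: 5.6
tool_pos: [432.0, 202.4, 42.4]
ee_rot: [[0.001, -0.987, 0.16], [0.0, 0.16, 0.987], [-1.0, -0.001, 0.0]]
force: [-0.2, 0.2, -0.1]
gripper_width: 85.3
```

```bash
python3 -c "
from plan import *
np.set_printoptions(precision=2,suppress=True)
snap('scene','s5');snap('wrist','w5'); crop('s5',230,210,330,320,6,'s5c');crop('w5',150,100,490,360,2,'w5c')
go([(-118,-6,z) for z in (31,)])
"
```

```text
t 5.7 fix [-117.4   -5.4   43.2] force [-0.2 -0.2 -0. ]
{"travel": [1.22, 0.06, -0.06], "dr": [0.0, 0.1, 0.1]}
```

View pics/s5c.png

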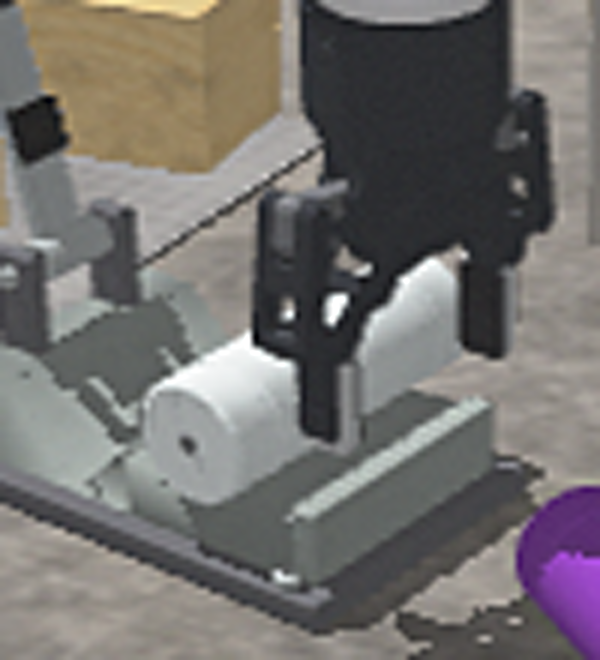

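View pics/w5c.png

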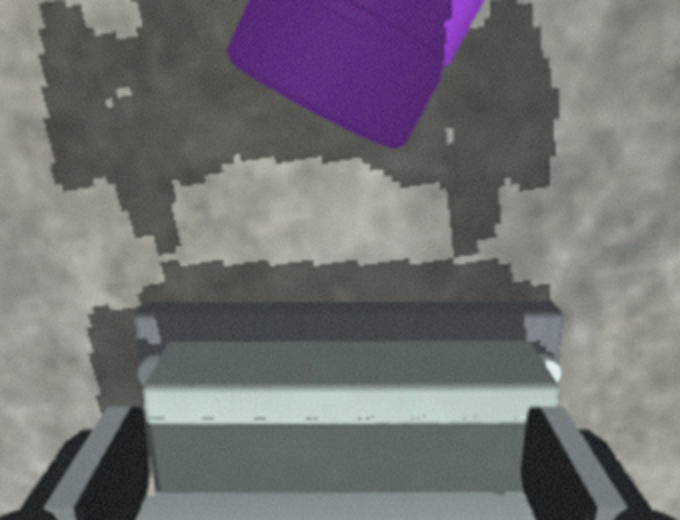

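>>> apply_moves(rows=[{"travel": [0.9, 0, 0], "dr": [0, 0, 0]}, {"travel": [0, 0, 0], "dr": [0, 0, 0]}, {"travel": [0, -0.4, 0], "dr": [0, 0, 0]}, {"travel": [0, -0.4, 0], "dr": [0, 0, 0]}, {"travel": [0, -0.3, 0], "dr": [0, 0, 0]}, {"travel": [0, 0, 0], "dr": [0, 0, 0]}])

```text
t: 6.45
tool_pos: [445.2, 200.9, 34.5]
ee_rot: [[0.004, -0.987, 0.161], [0.001, 0.161, 0.987], [-1.0, -0.004, 0.002]]
force: [0.1, -0.3, 0.6]
gripper_width: 85.6
```

```bash
python3 -c "
from plan import *
np.set_printoptions(precision=2,suppress=True)
snap('scene','s6'); crop('s6',230,210,330,320,6,'s6c')
go([(-100,-6,z) for z in (34,)])
print(status.observe()['wrist_torque'])
"
```

```text
t 6.5 fix [-104.8   -5.    34.5] force [-0.4  0.8  0.4]
{"travel": [0.05, -0.48, -0.1], "dr": [0.0, 0.1, 0.2]}
[ 0.   -0.01  0.05]
```

View pics/s6c.png

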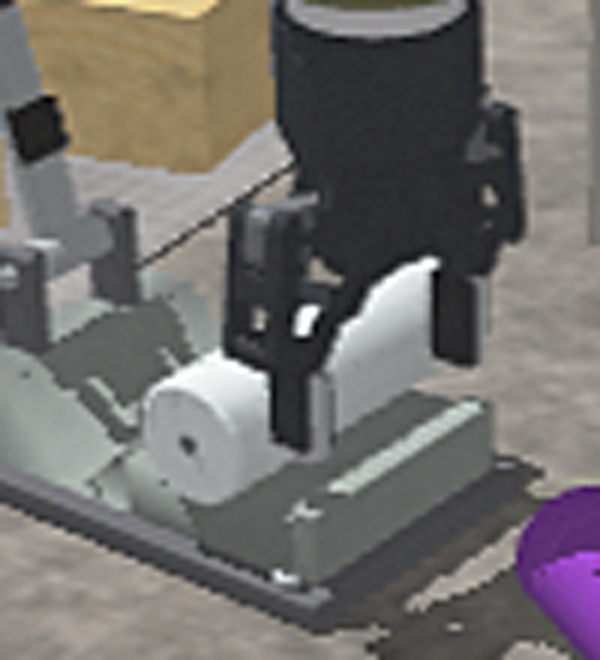

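>>> apply_moves(rows=[{"travel": [0, -0.3, -0.05], "dr": [0, 0.1, 0.2]}, {"travel": [0, -0.3, 0], "dr": [0, 0, 0]}, {"travel": [0, -0.3, 0], "dr": [0, 0, 0]}, {"travel": [0, -0.3, 0], "dr": [0, 0, 0]}, {"travel": [0, -0.3, 0], "dr": [0, 0, 0]}, {"travel": [0, -0.3, 0], "dr": [0, 0, 0]}])

```text
t: 7.25
tool_pos: [462.8, 197.4, 34.2]
ee_rot: [[-0.002, -0.987, 0.16], [-0.0, 0.16, 0.987], [-1.0, 0.002, -0.001]]
force: [-0.2, 0.7, 1.2]
gripper_width: 85.3
```

```bash
python3 -c "
from plan import *
np.set_printoptions(precision=2,suppress=True)
snap('scene','s7'); crop('s7',230,210,330,320,6,'s7c')
go([(-70,-6,z) for z in (34,)])
print(status.observe()['wrist_torque'])
"
```

```text
t 7.3 fix [-86.3  -5.6  34.3] force [-0.1  0.3 -0.3]
{"travel": [0.02, -1.63, -0.04], "dr": [0.1, -0.0, -0.1]}
[-0.01 -0.02 -0.05]
```

View pics/s7c.png

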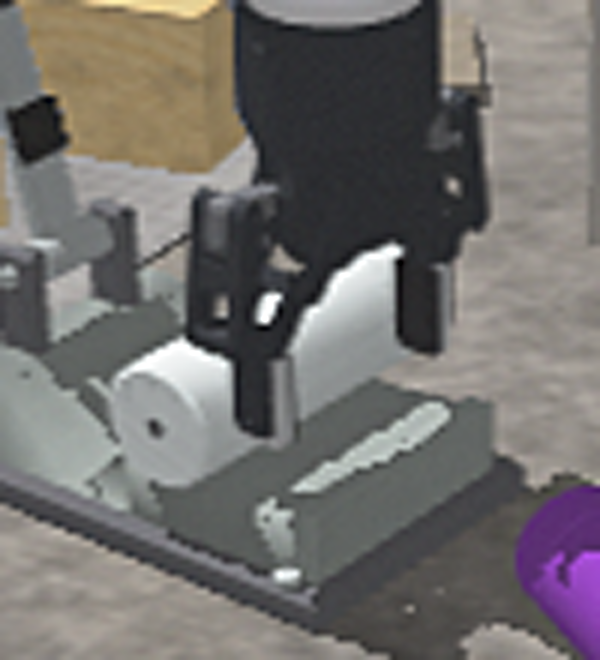

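>>> apply_moves(rows=[{"travel": [0, -0.3, 0], "dr": [0, 0, 0]}, {"travel": [0, -0.3, 0], "dr": [0, 0, 0]}, {"travel": [0, -0.3, 0], "dr": [0, 0, 0]}, {"travel": [0, -0.3, 0], "dr": [0, 0, 0]}, {"travel": [0, -0.3, 0], "dr": [0, 0, 0]}, {"travel": [0, -0.3, 0], "dr": [0, 0, 0]}, {"travel": [0, -0.3, 0], "dr": [0, 0, 0]}])

```text
t: 8.18
tool_pos: [485.3, 193.8, 34.2]
ee_rot: [[-0.002, -0.987, 0.16], [-0.0, 0.16, 0.987], [-1.0, 0.001, -0.001]]
force: [-0.5, -0.1, 1.1]
gripper_width: 85.8
```

```bash
python3 -c "
from plan import *
np.set_printoptions(precision=2,suppress=True)
snap('scene','s8'); crop('s8',230,210,330,320,6,'s8c')
go([(-57,-6,z) for z in (34,)])
print(status.observe()['wrist_torque'])
"
```

```text
t 8.225 fix [-63.5  -5.6  34.3] force [-0.  -0.4 -0.1]
{"travel": [0.03, -0.65, -0.04], "dr": [0.1, -0.0, -0.0]}
[-0.01  0.01  0.  ]
```

View pics/s8c.png

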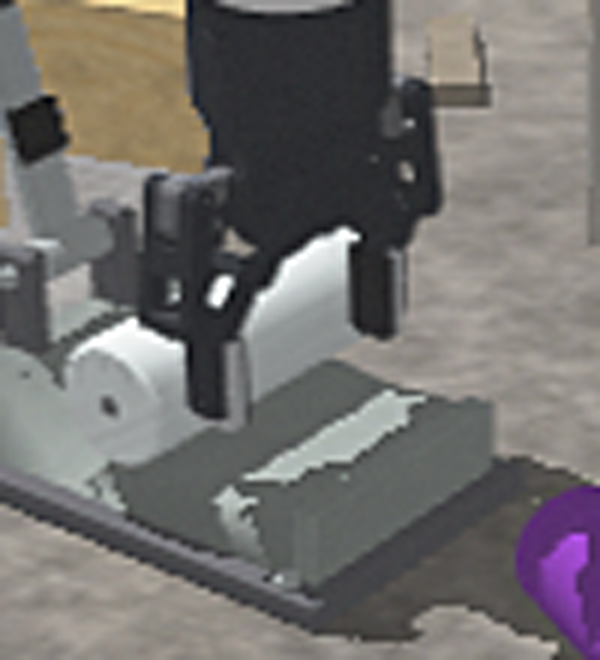

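>>> apply_moves(rows=[{"travel": [0, -0.3, 0], "dr": [0, 0, 0]}, {"travel": [0, -0.25, 0], "dr": [0, 0, 0]}, {"travel": [0, -0.25, 0], "dr": [0, 0, 0]}])

```text
t: 8.6
tool_pos: [494.8, 192.3, 34.5]
ee_rot: [[0.0, -0.987, 0.16], [-0.0, 0.16, 0.987], [-1.0, -0.0, -0.0]]
force: [-1.1, -0.3, 0.4]
gripper_width: 85.8
```

```bash
python3 -c "
from plan import *
np.set_printoptions(precision=2,suppress=True)
snap('scene','s9'); crop('s9',230,210,330,320,6,'s9c')
go([(-57,-6,z) for z in (34,)])
"
```

```text
t 8.65 fix [-54.   -5.6  34.6] force [-0.2 -0.   0.6]
{"travel": [0.06, 0.3, -0.04], "dr": [0.0, -0.0, 0.0]}
```

View pics/s9c.png

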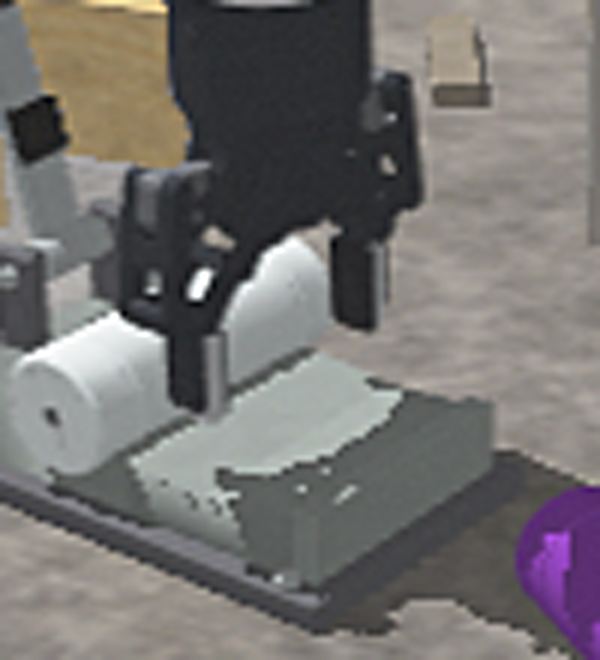

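>>> apply_moves(rows=[{"travel": [0, 0.6, 0], "dr": [0, 0, 0]}, {"travel": [-0.5, 1.2, 0], "dr": [0, 0, 0]}, {"travel": [-1.5, 1.2, 0], "dr": [0, 0, 0]}, {"travel": [-4, 0, 0], "dr": [0, 0, 0]}, {"travel": [-5, 0, 0], "dr": [0, 0, 0]}, {"travel": [-5, 0, 0], "dr": [0, 0, 0]}, {"travel": [-5, 0, 0], "dr": [0, 0, 0]}, {"travel": [0, 0, 0], "dr": [0, 0, 0]}], grip=1)

```text
t: 9.65
tool_pos: [457.4, 198.0, 251.1]
ee_rot: [[-0.003, -0.987, 0.159], [-0.001, 0.159, 0.987], [-1.0, 0.003, -0.001]]
force: [-0.1, 0.3, -0.5]
gripper_width: 85.4
```

```bash
python3 -c "
from plan import *
np.set_printoptions(precision=2,suppress=True)
snap('scene','s10'); crop('s10',190,190,330,320,5,'s10c'); snap('wrist','w10')
go([(-57,-6,z) for z in (34,)])
print(status.observe()['ee_rot'])
"
```

```text
t 9.75 fix [-93.9  -6.9 246.3] force [ 0.8 -0.2 -0.4]
{"travel": [21.19, -3.89, 0.18], "dr": [0.1, -0.2, -0.5]}
[[-0.01 -0.99  0.16]
 [-0.    0.16  0.99]
 [-1.    0.01 -0.  ]]
```

View pics/s10c.png

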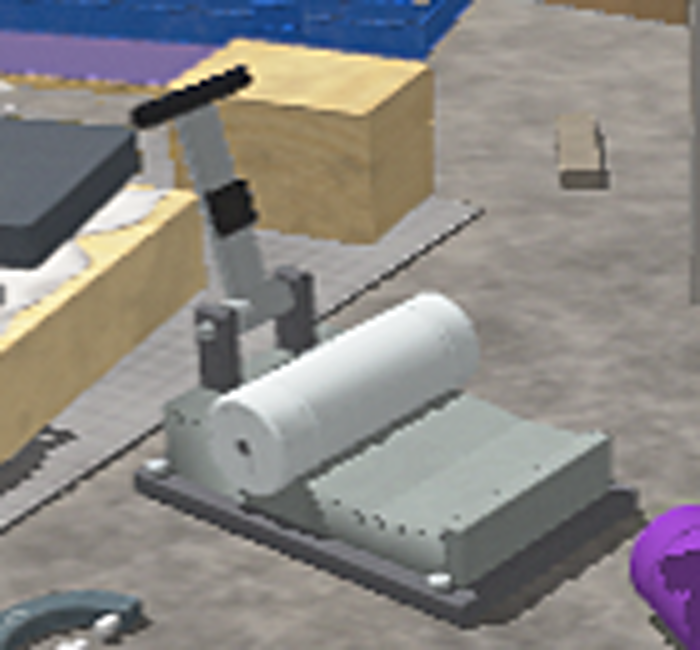

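View pics/w10.png

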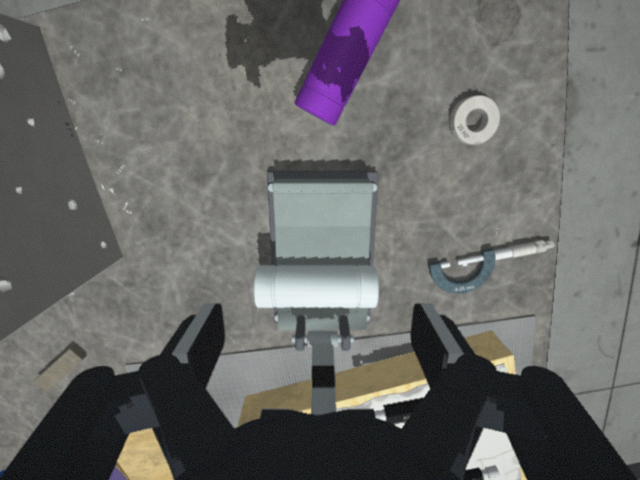

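>>> apply_moves(rows=[{"travel": [-5, 0, 0], "dr": [0, -0.2, -0.5]}, {"travel": [-2, -3, 0.2], "dr": [0, 0, 0]}, {"travel": [0, -5, 0.2], "dr": [0, 0, 0]}, {"travel": [0, -5, 0.2], "dr": [0, 0, 0]}, {"travel": [0, -5, 0.2], "dr": [0, 0, 0]}, {"travel": [0, -4, 0], "dr": [0, 0, 0]}, {"travel": [0, 0, 0], "dr": [0, 0, 0]}, {"travel": [0, 0, 0], "dr": [0, 0, 0]}], grip=0, squeeze=40)

```text
t: 10.75
tool_pos: [671.8, 170.0, 296.8]
ee_rot: [[-0.028, -0.987, 0.156], [-0.006, 0.156, 0.988], [-1.0, 0.026, -0.01]]
force: [0.6, 0.8, 0.2]
gripper_width: 0.2
```

```bash
python3 -c "
from plan import *
np.set_printoptions(precision=2,suppress=True)
snap('scene','s11'); crop('s11',180,100,320,240,5,'s11c'); snap('wrist','w11');snap('top','t11')
go([(128,0,z) for z in (250,)])
s=status.observe();print(s['ee_rot'],s['gripper_width'],s['qpos'])
"
```

```text
t 10.9 fix [123.8   1.2 298.4] force [-0.9  0.2  0.1]
{"travel": [4.83, -0.54, -0.07], "dr": [0.3, -0.6, -1.4]}
[[-0.03 -0.99  0.16]
 [-0.01  0.16  0.99]
 [-1.    0.02 -0.01]] 0.08153062733727476 [ 10.02  23.    59.11  -0.08  99.38 -71.03]
```

View pics/s11c.png

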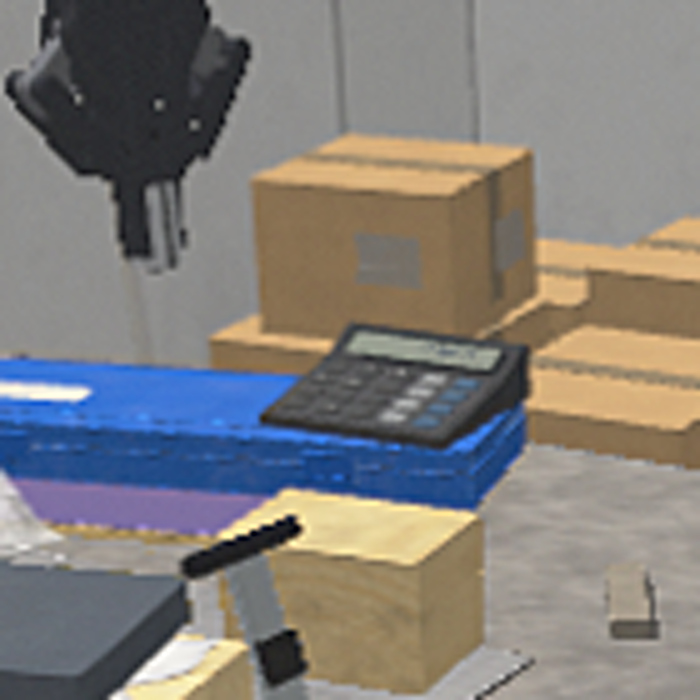

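View pics/w11.png

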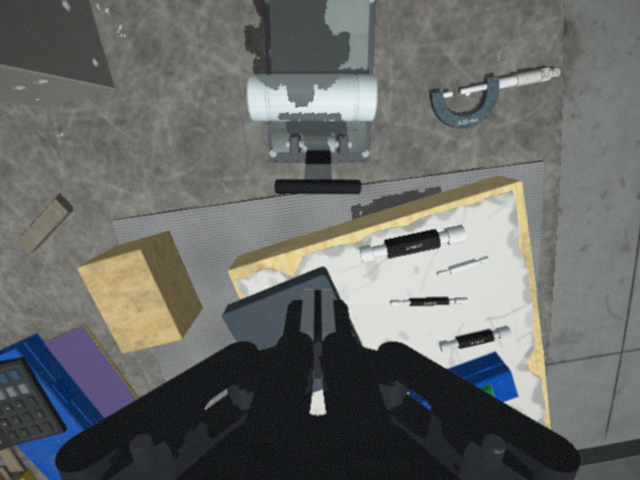

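```bash
python3 -c "
from plan import *
np.set_printoptions(precision=1,suppress=True)
c=load('s11');w=load('w11')
s=status.observe();p=np.array(s['tool_pos']);R=np.array(s['ee_rot'])
for dx in(-25,-12,0,12,25): print(dx,(proj(c,p+R@[dx,0,0])[0]-[180,100])*5,proj(w,[p+R@[dx,11,0],p+R@[dx,-11,0]]).ravel())
for a in (105,110,115):
  A=np.radians(a); h=[F(50-105*np.cos(A),y,80+105*np.sin(A)) for y in(-35,35)]
  print(a,proj(w,h).ravel(),((proj(c,h)-[180,100])*5).ravel())
crop('w11',230,130,400,340,4,'w11c')
"
```

```text
-25 [153.8 227.1] [317.  301.5 317.1 344.1]
-12 [157.1 255.7] [317.1 287.7 317.1 327.7]
0 [160.2 281.9] [317.1 276.7 317.1 314.6]
12 [163.2 307.8] [317.1 267.1 317.2 303.1]
25 [166.4 335.7] [317.2 257.9 317.2 292.1]
105 [274.4 176.8 360.8 177.3] [307.1 523.9 198.6 566.3]
110 [275.2 187.  359.9 187.5] [294.2 525.5 185.7 567.8]
115 [276.1 196.4 359.1 196.9] [282.  528.7 173.5 571. ]
```

View pics/w11c.png

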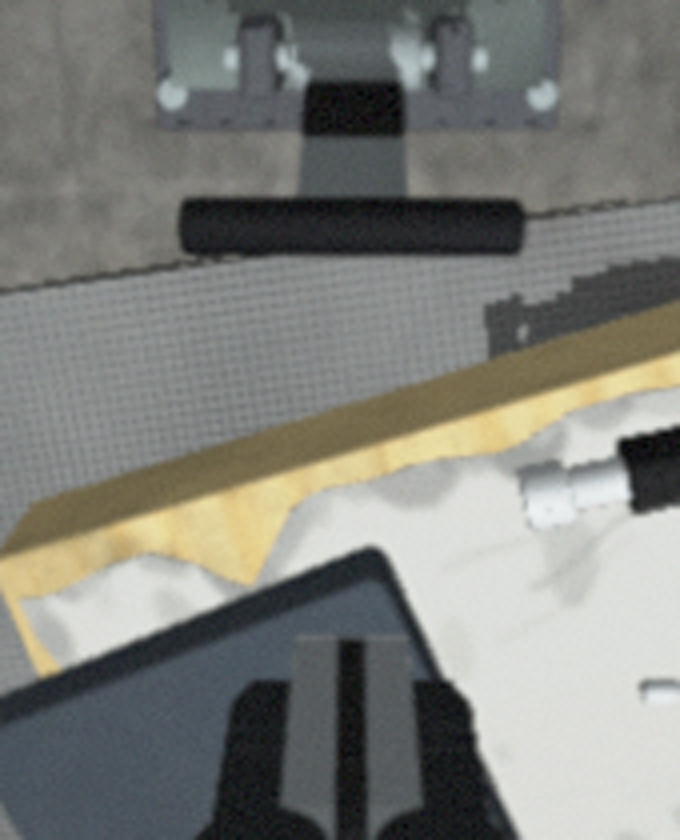

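>>> apply_moves(rows=[{"travel": [4.8, -0.5, -0.1], "dr": [0.3, -0.6, -1.4]}, {"travel": [5, 0, 0], "dr": [0, 0, 0]}, {"travel": [4.2, 0, 0], "dr": [0, 0, 0]}, {"travel": [0, 0, 0], "dr": [0, 0, 0]}])

```text
t: 11.4
tool_pos: [674.7, 170.3, 161.6]
ee_rot: [[0.01, -0.987, 0.158], [0.003, 0.158, 0.987], [-1.0, -0.01, 0.004]]
force: [0.1, -0.0, -0.1]
gripper_width: -0.2
```

```bash
cat >> plan.py <<'E'
def C(a,e=3,n=6):
    A=np.radians(a); x=50-(105-e)*np.cos(A)+n*np.sin(A); z=80+(105-e)*np.sin(A)+n*np.cos(A); return (x+11,0,z-10)
E
python3 -c "
from plan import *
np.set_printoptions(precision=2,suppress=True)
snap('scene','s12'); crop('s12',180,170,320,310,5,'s12c'); snap('wrist','w12')
go([C(a) for a in range(116,-1,-4)])
s=status.observe();print(s['ee_rot'])
"
```

```text
t 11.5 fix [130.    2.9 167.5] force [-0.1 -0.6  0.3]
{"travel": [0.81, 1.91, -0.29], "dr": [0.2, 0.4, 1.0]}
{"travel": [-0.33, 0.63, -0.0], "dr": [0.0, 0.0, 0.0]}
{"travel": [-0.28, 0.65, -0.0], "dr": [0.0, 0.0, 0.0]}
{"travel": [-0.24, 0.67, 0.0], "dr": [0.0, 0.0, 0.0]}
{"travel": [-0.19, 0.69, 0.0], "dr": [0.0, 0.0, 0.0]}
{"travel": [-0.14, 0.7, 0.0], "dr": [0.0, 0.0, 0.0]}
{"travel": [-0.09, 0.71, -0.0], "dr": [0.0, 0.0, 0.0]}
{"travel": [-0.04, 0.71, -0.0], "dr": [0.0, 0.0, 0.0]}
{"travel": [0.01, 0.71, 0.0], "dr": [0.0, 0.0, 0.0]}
{"travel": [0.06, 0.71, -0.0], "dr": [0.0, 0.0, 0.0]}
{"travel": [0.11, 0.71, -0.0], "dr": [0.0, 0.0, 0.0]}
{"travel": [0.16, 0.7, 0.0], "dr": [0.0, 0.0, 0.0]}
{"travel": [0.2, 0.68, -0.0], "dr": [0.0, 0.0, 0.0]}
{"travel": [0.25, 0.67, 0.0], "dr": [0.0, 0.0, 0.0]}
{"travel": [0.3, 0.65, -0.0], "dr": [0.0, 0.0, 0.0]}
{"travel": [0.34, 0.63, 0.0], "dr": [0.0, 0.0, 0.0]}
{"travel": [0.38, 0.6, 0.0], "dr": [0.0, 0.0, 0.0]}
{"travel": [0.43, 0.57, -0.0], "dr": [0.0, 0.0, 0.0]}
{"travel": [0.46, 0.54, -0.0], "dr": [0.0, 0.0, 0.0]}
{"travel": [0.5, 0.51, 0.0], "dr": [0.0, 0.0, 0.0]}
{"travel": [0.54, 0.47, 0.0], "dr": [0.0, 0.0, 0.0]}
{"travel": [0.57, 0.43, -0.0], "dr": [0.0, 0.0, 0.0]}
{"travel": [0.6, 0.39, 0.0], "dr": [0.0, 0.0, 0.0]}
{"travel": [0.62, 0.35, -0.0], "dr": [0.0, 0.0, 0.0]}
{"travel": [0.64, 0.31, -0.0], "dr": [0.0, 0.0, 0.0]}
{"travel": [0.66, 0.26, 0.0], "dr": [0.0, 0.0, 0.0]}
{"travel": [0.68, 0.21, 0.0], "dr": [0.0, 0.0, 0.0]}
{"travel": [0.69, 0.16, 0.0], "dr": [0.0, 0.0, 0.0]}
{"travel": [0.7, 0.12, -0.0], "dr": [0.0, 0.0, 0.0]}
{"travel": [0.71, 0.07, -0.0], "dr": [0.0, 0.0, 0.0]}
[[ 0.02 -0.99  0.16]
 [ 0.    0.16  0.99]
 [-1.   -0.02  0.01]]
```

View pics/s12c.png

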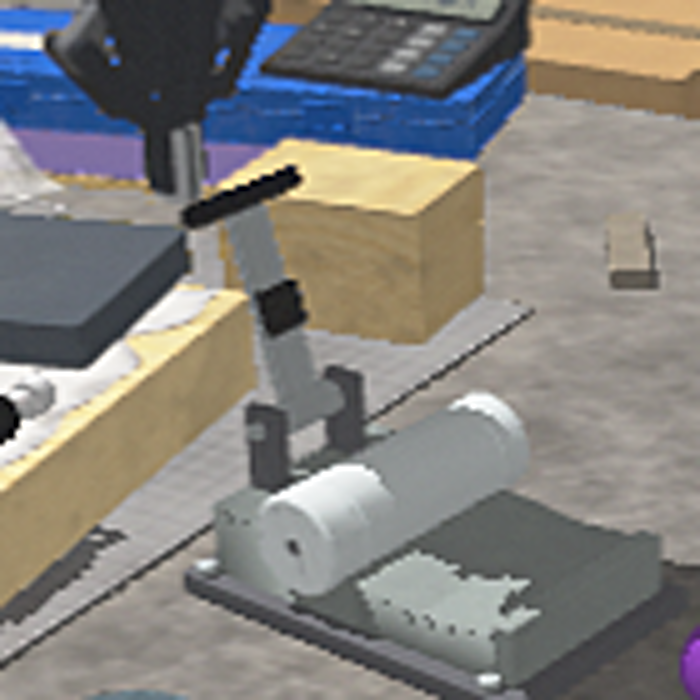

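View pics/w12.png

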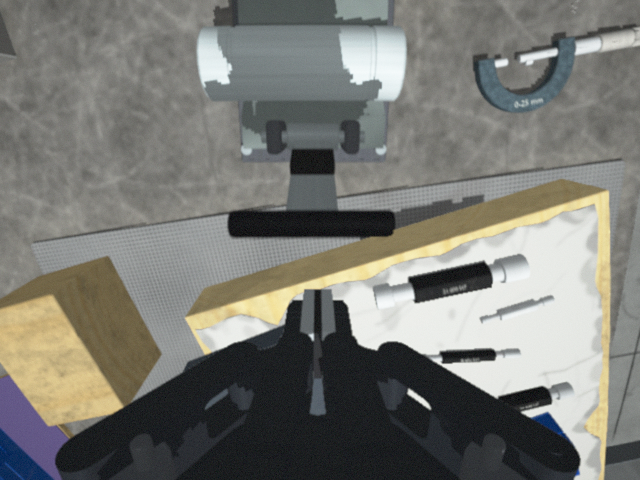

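>>> apply_moves(rows=[{"travel": [1.6, 0.2, -0.3], "dr": [0.2, 0.4, 1.0]}, {"travel": [0, 0, 0], "dr": [0, 0, 0]}, {"travel": [0, 0.6, 0], "dr": [0, 0, 0]}, {"travel": [0, 0.6, 0], "dr": [0, 0, 0]}, {"travel": [0, 0, 0], "dr": [0, 0, 0]}])

```text
t: 12.12
tool_pos: [666.8, 171.0, 158.6]
ee_rot: [[0.01, -0.987, 0.162], [0.002, 0.162, 0.987], [-1.0, -0.01, 0.003]]
force: [-0.9, -0.1, 0.4]
gripper_width: -0.3
```

```bash
python3 -c "
from plan import *
np.set_printoptions(precision=2,suppress=True)
snap('scene','s13'); crop('s13',180,170,320,310,5,'s13c')
go([C(a,8) for a in range(108,60,-4)])
s=status.observe();print(s['ee_rot'])
"
```

```text
t 12.175 fix [119.1   1.1 158.5] force [-1.3 -0.4  1. ]
{"travel": [-0.21, 2.24, -0.11], "dr": [-0.1, 0.2, 0.6]}
{"travel": [-0.23, 0.64, 0.0], "dr": [0.0, 0.0, 0.0]}
{"travel": [-0.18, 0.65, -0.0], "dr": [0.0, 0.0, 0.0]}
{"travel": [-0.14, 0.66, 0.0], "dr": [0.0, 0.0, 0.0]}
{"travel": [-0.09, 0.67, 0.0], "dr": [0.0, 0.0, 0.0]}
{"travel": [-0.04, 0.68, -0.0], "dr": [0.0, 0.0, 0.0]}
{"travel": [0.01, 0.68, 0.0], "dr": [0.0, 0.0, 0.0]}
{"travel": [0.05, 0.68, 0.0], "dr": [0.0, 0.0, 0.0]}
{"travel": [0.1, 0.67, -0.0], "dr": [0.0, 0.0, 0.0]}
{"travel": [0.15, 0.66, 0.0], "dr": [0.0, 0.0, 0.0]}
{"travel": [0.19, 0.65, -0.0], "dr": [0.0, 0.0, 0.0]}
{"travel": [0.24, 0.64, 0.0], "dr": [0.0, 0.0, 0.0]}
[[ 0.01 -0.99  0.16]
 [ 0.    0.16  0.99]
 [-1.   -0.01  0.  ]]
```

View pics/s13c.png

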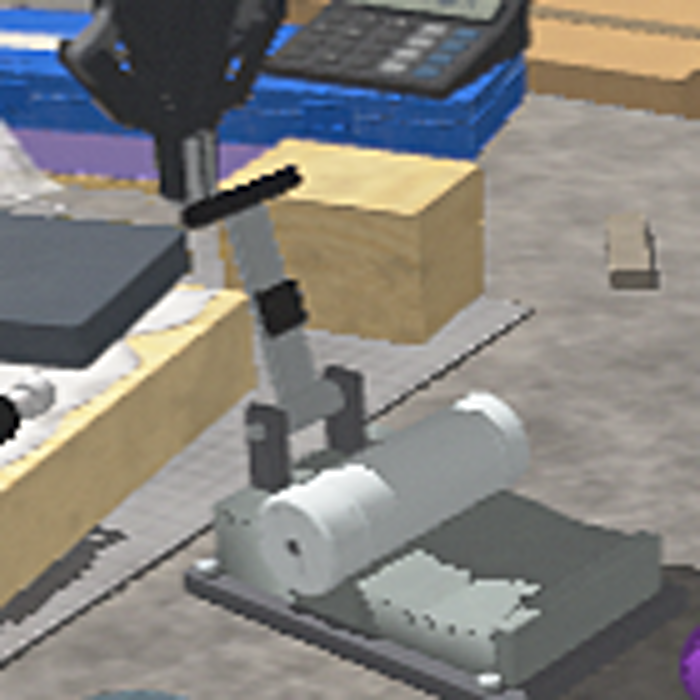

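>>> apply_moves(rows=[{"travel": [0, 0.7, -0.1], "dr": [0, 0.1, 0.5]}, {"travel": [0, 0.7, 0], "dr": [0, 0, 0]}, {"travel": [-0.2, 0.65, 0], "dr": [0, 0, 0]}, {"travel": [-0.2, 0.65, 0], "dr": [0, 0, 0]}, {"travel": [-0.2, 0.65, 0], "dr": [0, 0, 0]}, {"travel": [-0.15, 0.65, 0], "dr": [0, 0, 0]}, {"travel": [-0.1, 0.65, 0], "dr": [0, 0, 0]}])

```text
t: 13.05
tool_pos: [618.5, 177.6, 167.4]
ee_rot: [[0.002, -0.987, 0.162], [0.001, 0.162, 0.987], [-1.0, -0.002, 0.001]]
force: [1.9, 0.6, -0.9]
gripper_width: 0.1
```

```bash
python3 -c "
from plan import *
np.set_printoptions(precision=2,suppress=True)
snap('scene','s14'); crop('s14',180,170,320,310,5,'s14c')
go([C(a,6) for a in range(88,28,-4)])
"
```

```text
t 13.1 fix [ 69.6   0.  167.6] force [1.2 0.2 0.4]
{"travel": [-0.16, 0.6, -0.0], "dr": [-0.0, 0.1, 0.1]}
{"travel": [0.01, 0.69, -0.0], "dr": [0.0, 0.0, 0.0]}
{"travel": [0.05, 0.69, 0.0], "dr": [0.0, 0.0, 0.0]}
{"travel": [0.1, 0.68, -0.0], "dr": [0.0, 0.0, 0.0]}
{"travel": [0.15, 0.68, 0.0], "dr": [0.0, 0.0, 0.0]}
{"travel": [0.2, 0.66, -0.0], "dr": [0.0, 0.0, 0.0]}
{"travel": [0.24, 0.65, 0.0], "dr": [0.0, 0.0, 0.0]}
{"travel": [0.29, 0.63, -0.0], "dr": [0.0, 0.0, 0.0]}
{"travel": [0.33, 0.61, 0.0], "dr": [0.0, 0.0, 0.0]}
{"travel": [0.37, 0.58, -0.0], "dr": [0.0, 0.0, 0.0]}
{"travel": [0.41, 0.56, -0.0], "dr": [0.0, 0.0, 0.0]}
{"travel": [0.45, 0.53, -0.0], "dr": [0.0, 0.0, 0.0]}
{"travel": [0.49, 0.49, 0.0], "dr": [0.0, 0.0, 0.0]}
{"travel": [0.52, 0.46, 0.0], "dr": [0.0, 0.0, 0.0]}
{"travel": [0.55, 0.42, 0.0], "dr": [0.0, 0.0, 0.0]}
```

View pics/s14c.png

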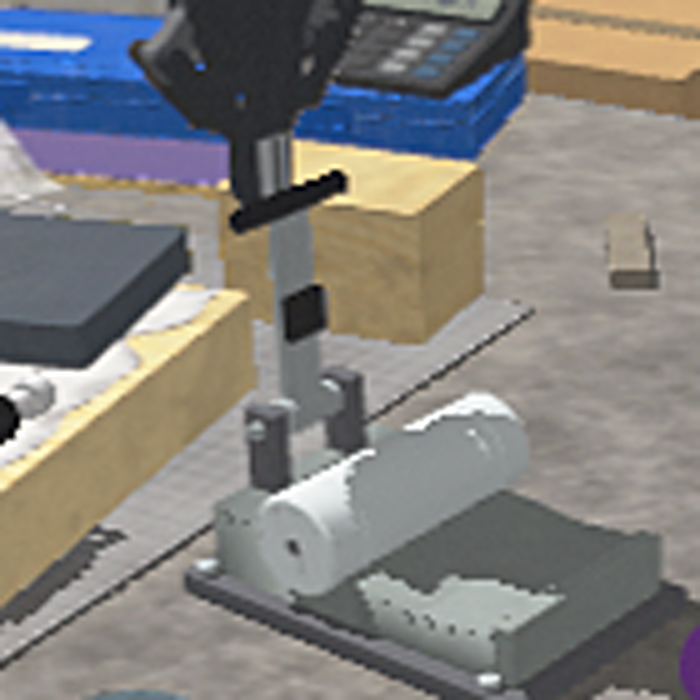

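>>> apply_moves(rows=[{"travel": [-0.1, 0.6, 0], "dr": [0, 0, 0]}, {"travel": [-0.05, 0.7, 0], "dr": [0, 0, 0]}, {"travel": [0.03, 0.7, 0], "dr": [0, 0, 0]}, {"travel": [0.1, 0.68, 0], "dr": [0, 0, 0]}, {"travel": [0.15, 0.68, 0], "dr": [0, 0, 0]}, {"travel": [0.2, 0.66, 0], "dr": [0, 0, 0]}, {"travel": [0.24, 0.65, 0], "dr": [0, 0, 0]}])

```text
t: 13.98
tool_pos: [569.1, 185.8, 161.5]
ee_rot: [[0.003, -0.987, 0.162], [0.001, 0.162, 0.987], [-1.0, -0.002, 0.002]]
force: [2.3, 0.3, -0.6]
gripper_width: -0.2
```

```bash
python3 -c "
from plan import *
np.set_printoptions(precision=2,suppress=True)
snap('scene','s15'); crop('s15',180,170,320,310,5,'s15c')
go([C(a,4) for a in range(64,8,-4)])
for a in (60,64,68,72): print(a,C(a,4))
"
```

```text
t 14.025 fix [ 19.2   0.  161. ] force [ 1.5 -0.1 -0. ]
{"travel": [-0.24, -0.29, -0.0], "dr": [-0.1, 0.1, 0.1]}
{"travel": [0.29, 0.64, 0.0], "dr": [0.0, 0.0, 0.0]}
{"travel": [0.34, 0.62, -0.0], "dr": [0.0, 0.0, 0.0]}
{"travel": [0.38, 0.59, 0.0], "dr": [0.0, 0.0, 0.0]}
{"travel": [0.42, 0.57, -0.0], "dr": [0.0, 0.0, 0.0]}
{"travel": [0.46, 0.54, 0.0], "dr": [0.0, 0.0, 0.0]}
{"travel": [0.5, 0.5, -0.0], "dr": [0.0, 0.0, 0.0]}
{"travel": [0.53, 0.47, -0.0], "dr": [0.0, 0.0, 0.0]}
{"travel": [0.56, 0.43, -0.0], "dr": [0.0, 0.0, 0.0]}
{"travel": [0.59, 0.39, -0.0], "dr": [0.0, 0.0, 0.0]}
{"travel": [0.62, 0.35, 0.0], "dr": [0.0, 0.0, 0.0]}
{"travel": [0.64, 0.3, -0.0], "dr": [0.0, 0.0, 0.0]}
{"travel": [0.66, 0.26, -0.0], "dr": [0.0, 0.0, 0.0]}
{"travel": [0.67, 0.21, -0.0], "dr": [0.0, 0.0, 0.0]}
60 (np.float64(15.696152422706618), 0, np.float64(160.4685657822283))
64 (np.float64(22.117278452098176), 0, np.float64(163.40842555695033))
68 (np.float64(28.727837192393615), 0, np.float64(165.89320887174102))
72 (np.float64(35.49562266590123), 0, np.float64(167.91081011206018))
```

View pics/s15c.png

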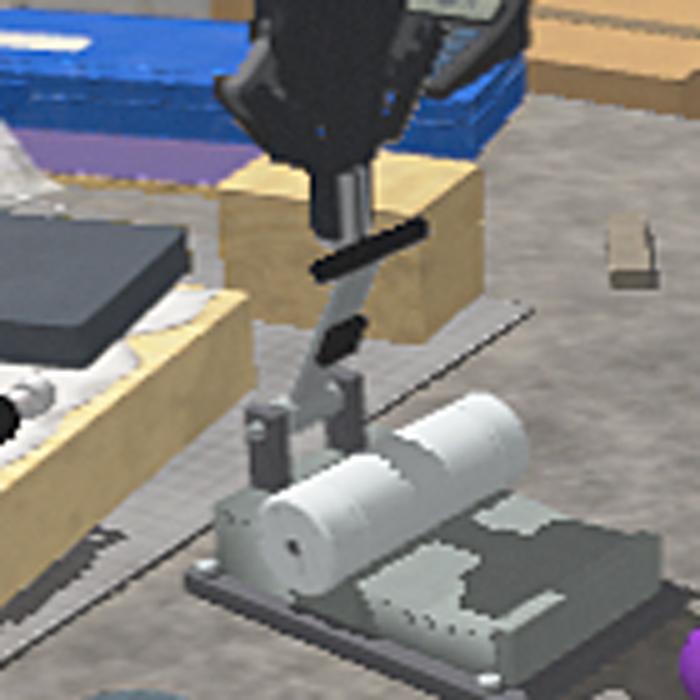

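>>> apply_moves(rows=[{"travel": [0.3, 0.6, 0], "dr": [0, 0, 0]}, {"travel": [0.36, 0.6, 0], "dr": [0, 0, 0]}, {"travel": [0.4, 0.58, 0], "dr": [0, 0, 0]}, {"travel": [0.45, 0.54, 0], "dr": [0, 0, 0]}, {"travel": [0.5, 0.5, 0], "dr": [0, 0, 0]}, {"travel": [0.53, 0.47, 0], "dr": [0, 0, 0]}])

```text
t: 14.78
tool_pos: [533.9, 191.6, 134.7]
ee_rot: [[0.002, -0.987, 0.162], [0.001, 0.162, 0.987], [-1.0, -0.002, 0.001]]
force: [1.1, -1.8, 1.5]
gripper_width: -0.2
```

```bash
python3 -c "
from plan import *
np.set_printoptions(precision=2,suppress=True)
snap('scene','s16'); crop('s16',180,170,320,310,5,'s16c')
for a in (28,32,36,40): print(a,np.round(C(a,4),1))
go([C(a,4) for a in range(32,-1,-4)])
"
```

```text
28 [-25.4   0.  122.7]
32 [-21.5   0.  128.6]
36 [-17.2   0.  134.2]
40 [-12.5   0.  139.5]
t 14.825 fix [-16.4  -0.1 133.7] force [ 1.7  0.5 -0.5]
{"travel": [0.51, 0.5, 0.0], "dr": [-0.1, 0.1, 0.0]}
{"travel": [0.59, 0.39, -0.0], "dr": [0.0, 0.0, 0.0]}
{"travel": [0.62, 0.35, 0.0], "dr": [0.0, 0.0, 0.0]}
{"travel": [0.64, 0.3, -0.0], "dr": [0.0, 0.0, 0.0]}
{"travel": [0.66, 0.26, -0.0], "dr": [0.0, 0.0, 0.0]}
{"travel": [0.67, 0.21, -0.0], "dr": [0.0, 0.0, 0.0]}
{"travel": [0.69, 0.16, 0.0], "dr": [0.0, 0.0, 0.0]}
{"travel": [0.7, 0.12, 0.0], "dr": [0.0, 0.0, 0.0]}
{"travel": [0.7, 0.07, 0.0], "dr": [0.0, 0.0, 0.0]}
```

View pics/s16c.png

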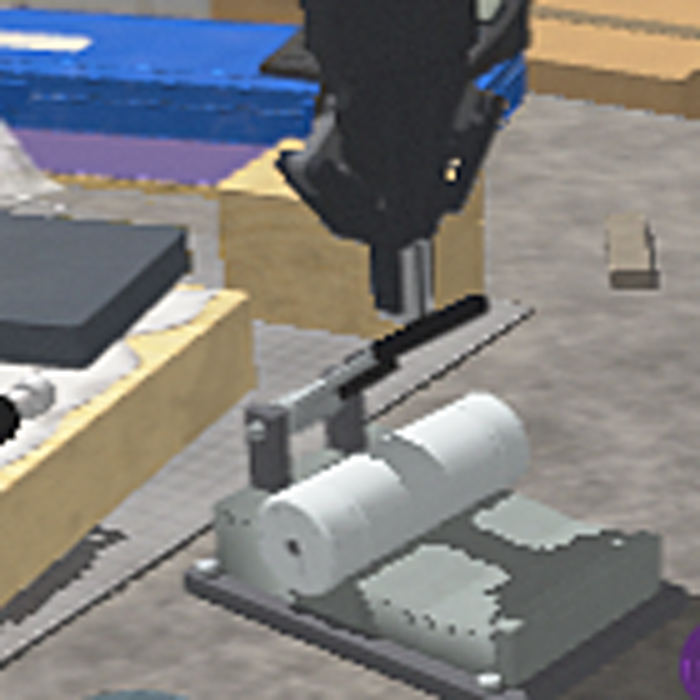

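>>> apply_moves(rows=[{"travel": [0.53, 0.47, 0], "dr": [0, 0, 0]}, {"travel": [0.58, 0.4, 0], "dr": [0, 0, 0]}, {"travel": [0.6, 0.36, 0], "dr": [0, 0, 0]}, {"travel": [0.62, 0.3, 0], "dr": [0, 0, 0]}, {"travel": [0.6, 0.25, 0], "dr": [0, 0, 0]}])

```text
t: 15.45
tool_pos: [514.8, 194.9, 102.8]
ee_rot: [[0.002, -0.987, 0.162], [0.001, 0.162, 0.987], [-1.0, -0.002, 0.002]]
force: [1.2, 0.5, 0.9]
gripper_width: 0.3
```

```bash
python3 -c "
from plan import *
np.set_printoptions(precision=2,suppress=True)
snap('scene','s17'); crop('s17',180,170,320,310,5,'s17c')
for a in (0,4,8,12,16): print(a,np.round(C(a,4),1))
go([C(a,3) for a in range(8,-1,-4)])
"
```

```text
0 [-40.   0.  76.]
4 [-39.3   0.   83. ]
8 [-38.2   0.   90. ]
12 [-36.5   0.   96.9]
16 [-34.4   0.  103.6]
t 15.5 fix [-35.8   0.1 101.7] force [0.6 0.6 0.5]
{"travel": [1.16, 0.33, -0.01], "dr": [-0.0, 0.1, 0.0]}
{"travel": [0.7, 0.12, -0.0], "dr": [0.0, 0.0, 0.0]}
{"travel": [0.71, 0.07, -0.0], "dr": [0.0, 0.0, 0.0]}
```

View pics/s17c.png

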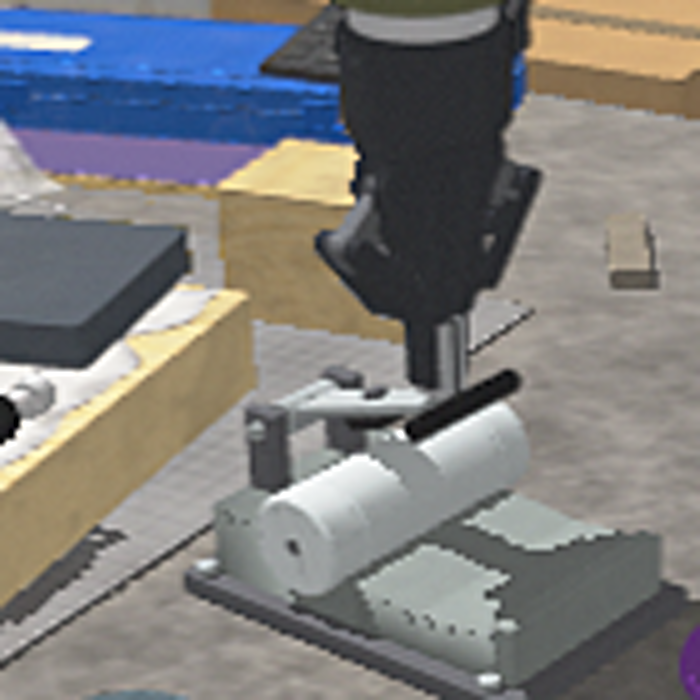

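>>> apply_moves(rows=[{"travel": [0.5, 0.15, 0], "dr": [0, 0, 0]}, {"travel": [0.5, 0.12, 0], "dr": [0, 0, 0]}, {"travel": [0.4, 0.1, 0], "dr": [0, 0, 0]}])

```text
t: 15.88
tool_pos: [510.4, 195.5, 87.1]
ee_rot: [[0.001, -0.987, 0.162], [0.001, 0.162, 0.987], [-1.0, -0.001, 0.001]]
force: [1.0, -0.9, 0.8]
gripper_width: 0.1
```

>>> apply_moves(rows=[{"travel": [0.25, 0.03, 0], "dr": [0, 0, 0]}, {"travel": [0.25, 0.02, 0], "dr": [0, 0, 0]}])

```text
t: 16.12
tool_pos: [509.6, 195.6, 81.6]
ee_rot: [[0.0, -0.987, 0.162], [0.001, 0.162, 0.987], [-1.0, 0.0, 0.001]]
force: [0.2, 0.0, 0.3]
gripper_width: 0.0
```

```bash
python3 -c "
from plan import *
np.set_printoptions(precision=2,suppress=True)
snap('scene','s18'); crop('s18',180,170,320,310,5,'s18c')
go([C(a,3) for a in range(8,-1,-4)])
"
```

```text
t 16.175 fix [-40.4   0.1  81.2] force [0.8 0.6 0.5]
{"travel": [-0.89, -0.13, -0.01], "dr": [-0.0, 0.1, -0.0]}
{"travel": [0.7, 0.12, -0.0], "dr": [0.0, 0.0, 0.0]}
{"travel": [0.71, 0.07, -0.0], "dr": [0.0, 0.0, 0.0]}
```

View pics/s18c.png

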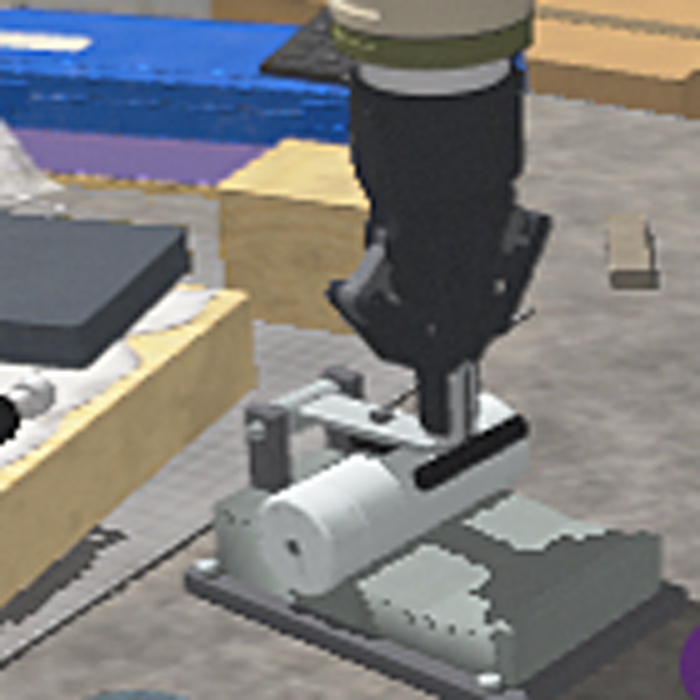

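>>> apply_moves(rows=[{"travel": [0.15, 0.05, 0], "dr": [0, 0, 0]}, {"travel": [0.15, 0.05, 0], "dr": [0, 0, 0]}, {"travel": [0.15, 0, 0], "dr": [0, 0, 0]}])

```text
t: 16.55
tool_pos: [509.0, 195.8, 77.0]
ee_rot: [[0.001, -0.987, 0.162], [0.001, 0.162, 0.987], [-1.0, -0.001, 0.001]]
force: [0.0, -0.4, 0.6]
gripper_width: 0.1
```

>>> apply_moves(rows=[{"travel": [0.15, 0, 0], "dr": [0, 0, 0]}, {"travel": [0.15, 0, 0], "dr": [0, 0, 0]}])

```text
t: 16.8
tool_pos: [509.0, 195.8, 74.7]
ee_rot: [[0.001, -0.987, 0.162], [0.001, 0.162, 0.987], [-1.0, -0.001, 0.001]]
force: [-7.3, -2.0, 16.8]
gripper_width: -0.0
```

```bash
python3 -c "
from plan import *
np.set_printoptions(precision=2,suppress=True)
snap('scene','s19'); crop('s19',180,190,320,310,5,'s19c'); crop('s19',230,230,300,290,11,'s19d')
go([(-40,0,74)])
"
```

```text
t 16.85 fix [-41.    0.2  74.7] force [-4.1 -1.   9.5]
{"travel": [0.07, -0.1, -0.02], "dr": [-0.0, 0.1, 0.0]}
```

View pics/s19d.png

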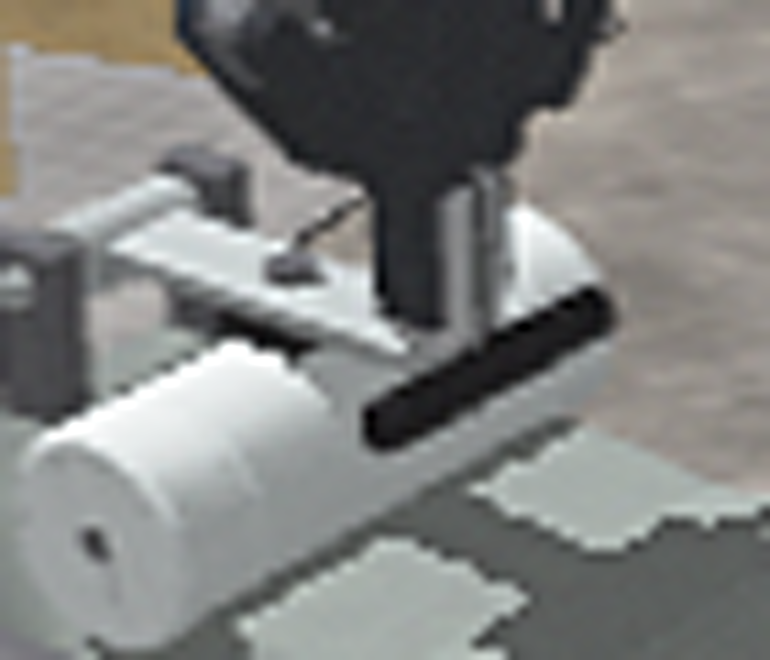

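>>> apply_moves(rows=[{"travel": [-0.8, 0, 0], "dr": [0, 0, 0]}, {"travel": [-0.7, 0.2, 0], "dr": [0, 0, 0]}, {"travel": [0, 0.7, 0], "dr": [0, 0, 0]}, {"travel": [0, 0.6, 0], "dr": [0, 0, 0]}, {"travel": [0, 0, 0], "dr": [0, 0, 0]}])

```text
t: 17.48
tool_pos: [491.8, 198.5, 89.7]
ee_rot: [[-0.002, -0.987, 0.162], [0.001, 0.162, 0.987], [-1.0, 0.002, 0.001]]
force: [0.0, 0.3, -0.3]
gripper_width: -0.1
```

```bash
python3 -c "
from plan import *
np.set_printoptions(precision=2,suppress=True)
snap('scene','s20'); crop('s20',230,230,300,290,11,'s20d')
go([(-55,0,77)])
"
```

```text
t 17.525 fix [-58.1   0.1  89.6] force [ 0.1 -0.1 -0.2]
{"travel": [1.26, -0.31, -0.01], "dr": [-0.0, 0.0, -0.1]}
```

View pics/s20d.png

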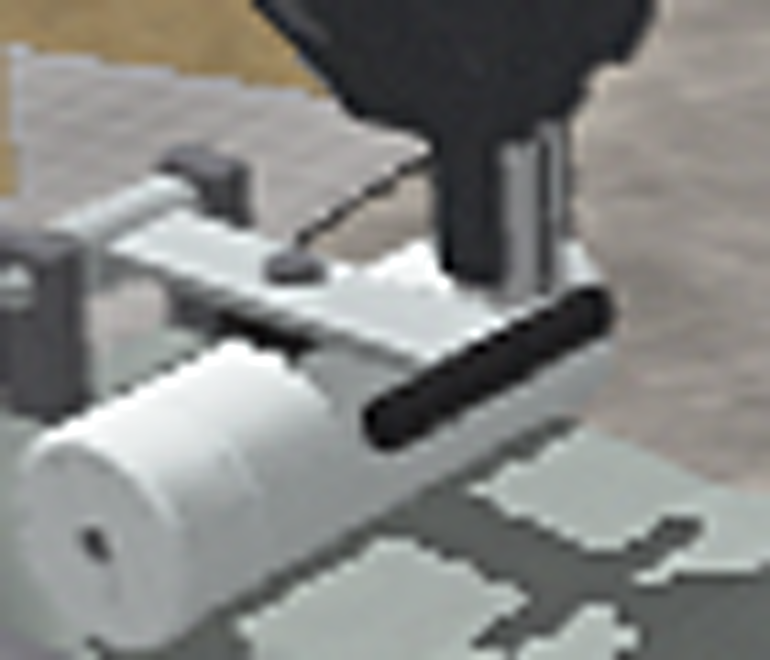

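>>> apply_moves(rows=[{"travel": [0.4, -0.2, 0], "dr": [0, 0, 0]}, {"travel": [0.4, 0, 0], "dr": [0, 0, 0]}, {"travel": [0.2, 0, 0], "dr": [0, 0, 0]}])

```text
t: 17.9
tool_pos: [494.1, 198.0, 78.6]
ee_rot: [[-0.002, -0.987, 0.162], [0.001, 0.162, 0.987], [-1.0, 0.002, 0.001]]
force: [-0.3, -0.4, 0.1]
gripper_width: 0.3
```

>>> apply_moves(rows=[{"travel": [0.15, 0, 0], "dr": [0, 0, 0]}, {"travel": [0.1, 0, 0], "dr": [0, 0, 0]}])

```text
t: 18.15
tool_pos: [494.1, 197.9, 75.8]
ee_rot: [[-0.002, -0.987, 0.162], [0.001, 0.162, 0.987], [-1.0, 0.002, 0.0]]
force: [-2.8, -0.9, 6.6]
gripper_width: 0.1
```

>>> apply_moves(rows=[{"travel": [0.1, 0, 0], "dr": [0, 0, 0]}, {"travel": [0.1, 0, 0], "dr": [0, 0, 0]}])

```text
t: 18.4
tool_pos: [494.2, 198.0, 75.6]
ee_rot: [[-0.002, -0.987, 0.162], [0.001, 0.162, 0.987], [-1.0, 0.002, 0.0]]
force: [-5.4, -1.7, 10.9]
gripper_width: 0.2
```

>>> apply_moves(rows=[{"travel": [0.15, 0, 0], "dr": [0, 0, 0]}, {"travel": [0.15, 0, 0], "dr": [0, 0, 0]}])

```text
t: 18.65
tool_pos: [494.2, 198.0, 75.4]
ee_rot: [[-0.002, -0.987, 0.162], [0.0, 0.162, 0.987], [-1.0, 0.002, 0.0]]
force: [-7.6, -1.7, 14.9]
gripper_width: -0.1
```

>>> apply_moves(rows=[{"travel": [-1, 0, 0], "dr": [0, 0, 0]}, {"travel": [-3, 0, 0], "dr": [0, 0, 0]}, {"travel": [-5, 0, 0], "dr": [0, 0, 0]}, {"travel": [-5, 3, 0], "dr": [0, 0, 0]}, {"travel": [-4, 5, 0], "dr": [0, 0, 0]}, {"travel": [0, 0, 0], "dr": [0, 0, 0]}, {"travel": [0, 0, 0], "dr": [0, 0, 0]}])

```text
t: 19.52
tool_pos: [416.1, 211.1, 262.7]
ee_rot: [[0.001, -0.987, 0.162], [0.003, 0.162, 0.987], [-1.0, -0.001, 0.003]]
force: [-0.3, -0.1, -1.3]
gripper_width: -0.0
```

```bash
python3 -c "
from plan import *
np.set_printoptions(precision=2,suppress=True)
c=snap('scene','s21'); crop('s21',190,200,320,320,6,'s21d');snap('wrist','w21');crop('w21',180,100,460,340,3,'w21d')
go([(-55,0,200)])
s=status.observe(); print(s['force'],s['joint_vel'])
for a in (-3,0,3,6):
  A=np.radians(a); h=[F(50-105*np.cos(A),y,80+105*np.sin(A)) for y in(-35,35)]
  print(a,((proj(c,h)-[190,200])*6).ravel())
print((proj(c,[F(0,63,47.4),F(0,-77,47.4)])-[190,200])*6)
"
```

```text
t 19.625 fix [-134.9    0.2  262.1] force [ 0.8 -0.1 -0.7]
{"travel": [6.2, -8.0, -0.01], "dr": [-0.1, 0.1, -0.0]}
[ 0.84 -0.1  -0.75] [-0.25  1.13  0.42  0.04 -0.07  0.07]
-3 [571.65 358.44 450.86 425.64]
0 [571.57 345.85 450.52 412.61]
3 [570.93 333.01 449.6  399.32]
6 [569.71 319.97 448.1  385.79]
[[295.65 476.54]
 [536.21 345.66]]
```

View pics/s21d.png

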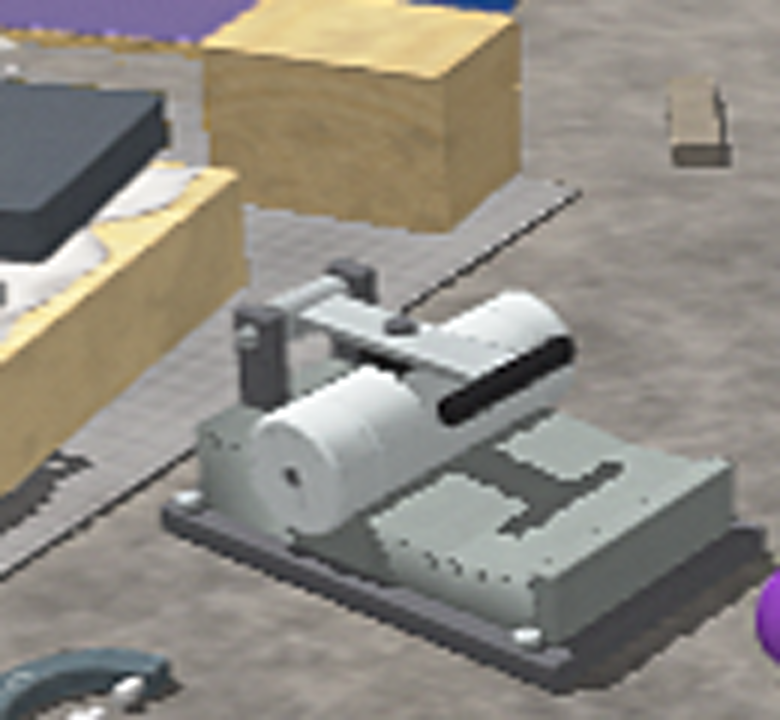

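View pics/w21d.png

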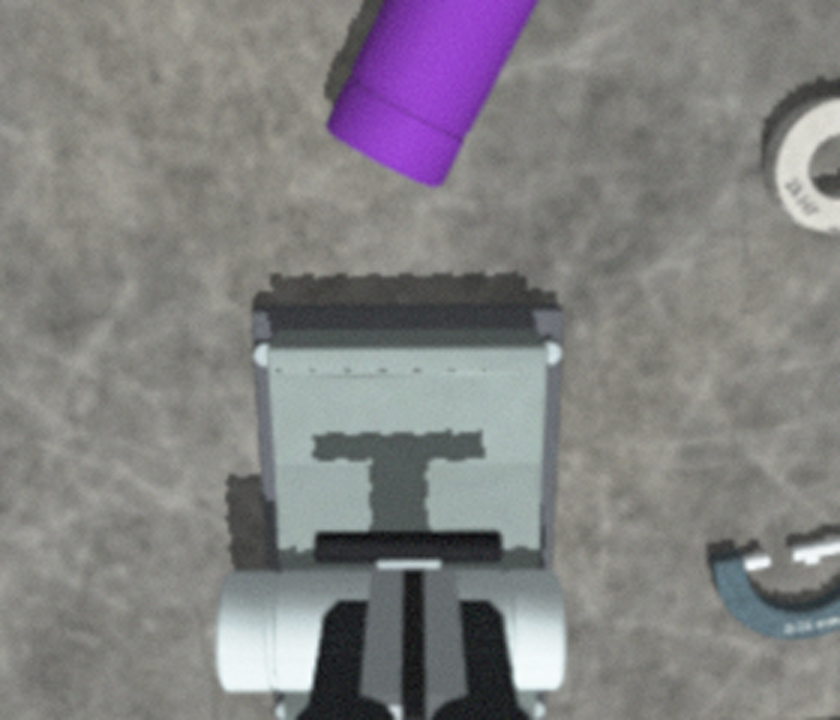

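```bash
python3 -c "
from h import *
print(ticket.job_done()); print(status.observe()['t'])"
```

```text
the job is handed in; nothing more can be done
None
the job is handed in; nothing more can be done
```

The bar is seated in the vee, the strap is closed on it, and the job was handed in at about 19.6 s of the 59 s allowed. I rolled the bar along the ledge with both open fingers until it dropped into the vee by itself. I then drew the gripper clear and saw the bar lying in the vee. Next I swung the strap over with the closed fingertips, pressed the T-handle down until the pad bore on the bar, and backed off.

- **Strap and pad:** The last press put about 15 N on the handle while the handle stopped moving down. After I released it, the handle ends in the scene picture matched a strap angle of 0°, within about 1°.
- **Bar:** Its end lay within about 1 pixel (2–3 mm) of where it should be for a seated bar with the same lengthwise offset as at the start, about 7 mm off the fixture's middle. I saw no endways shift.
- **Gripper:** It finished about 180 mm clear with near-zero force, and I made no contact with the other things on the bench.

**Disagreements with the brief:**
- In the camera pictures the fingertips sat about 35 mm farther back from the TCP than stated. I set heights from the pictures and checked them against contact force.
- My fits of the fixture position from the different cameras differed by 2–3 mm, so I used a combined fit.
- The first press landed on the strap just beside the handle, at about 17 N. I lifted off and pressed again on the handle itself.

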